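Load the instrument dryer

ROBOT

A 6-joint arm with a two-finger parallel gripper is mounted at the origin on the work surface. World frame = base frame: x ahead of the robot, y to its left, z up, the work surface at z = 0. Lengths are in m, angles in rad, forces in N, time in s.
With the tool pointing down it reaches from about 0.35 to 0.975 m from the base axis. Payload 4.9 kg.
Tool frame: the origin (TCP) lies midway between the tips of the shut fingers; the grasp point (between the pads) lies ctrl.tcp_to_grasp behind it (ctrl.tcp_to_grasp is the distance from the TCP to the grasp point, in m); z points along the fingers, y is the direction in which the jaws open and shut (so a half turn about z gives the same grasp; the last joint's range is limited). The gripper opens to 85 mm and grips with 20 to 120 N. Pads are 22 mm wide; open, the fingers measure 114 mm over their backs; the gripper's body (76 mm by 85 mm) begins 54 mm behind the grasp point. The pads swing forward as they close: fully open they stand 13 mm farther back than shut.
Start: joints at [1.16, 0.053, 1.613, -0, 1.476, -0.119], TCP at [0.18, 0.599, 0.231] pointing down, gripper open.
Joint ranges: [-3.01, 3.01], [-1.01, 2.22], [0.06, 2.58], [-1.02, 4.17], [0.09, 2.62], [-3.14, 3.14]. Speed limits (rad/s): [2.57, 2.57, 3.14, 3.14, 3.14, 3.14].

INTERFACE

Orientations are given as a rotation vector (axis times angle).
In Python, from station import ctrl, get_image, calibration, finish_job, models gives the robot as it stands.
- The arm moves only by the shell command python3 -m creep 'ROWS' [FORCE]. ROWS is JSON, a list of rows, each a list of 7 numbers: the opening, from 0 (shut) to 1 (fully open), then the shift along the tool's x, y, z in m, then the turn, a rotation vector about the tool's x, y, z in degrees. A call has 1 to 20 rows; each row shifts and turns the commanded pose from where the row before left it, along the tool's axes as they then stand; what a row does not reach is not made up. A row lasts 1/10 s, in which the tool goes at most 50 mm and 8.59 degrees, less where a joint would pass 70% of its speed; a pose out of reach is approached as far as the arm can. A call with a gripper value outside its range is refused whole. The fingers move at their own pace and stop on an object; FORCE is the grip in N (left out, the last holds). Time passes only in rows, so rows that do not move let the fingers close. It gives the time, the measured TCP pose, the force and the opening at its end, in the units of the state.
- ctrl.get_obs(): the state, without advancing time (a new reading comes with each control period).
- get_image(name): name is "scene" or "top" or "wrist"; returns the picture (480x640x3 uint8, red, green, blue); there is no depth.
- calibration(name): a dict with "mtx" (3x3 intrinsics, pixels), "k1" (the pictures are not rectified: a ray, as slopes to the right and down, at radius r is drawn at 1 + k1 r^2 times it, then the intrinsics apply), "R" (3x3) and "t" (3): a world point X has camera coordinates R X + t. Camera axes: x right, y down, z forward; pixel columns grow to the right and rows downward; lengths in m; the calibration is good to about 2 mm. A picture is of the moment at which its call begins: read the wrist's pose just before it. calibration takes no time and is no camera call; for the wrist camera it gives the pose at the moment of the call.
- finish_job(): hands the job in, once; it reports no verdict.
Trained networks look in the newest picture that a camera, given by its name, has taken for a name from the list of things; names that differ only in an ending like _2 or _b are one class to them, and where a whole thing is asked for, a point or a joint stands for the part that bears it (a point fixed in the world has none). Each returns a list of dicts, best first, with "conf" (0 to 1); they miss things now and then, are a little off and sometimes report something else, mostly with a low value. They report only what shows in the picture. A call takes as long as a camera call. They do not tell look-alikes from the thing itself.
- models.search_frame(camera, name): "extent" ([left, top, right, bottom] in pixels, round what is visible of it).
The state is a dict: "t": time; "q": joint angles; "dq": joint speeds; "effort": joint torques, N m; "tool_pos": TCP position; "tool_rot": TCP orientation; "contact_force": force on the tool from outside, world axes, zero at the start; "wrist_torque": the same for the moment, N m; "opening": finger opening in m.
Only numpy, scipy, OpenCV 4.12 (cv2) and the standard library are available. Lean on these libraries where they do the work, as an engineer would, in place of code of your own. Each camera call takes 0.05 s, during which the arm holds its last target. There are 200 camera calls.

TASK

The rinsed dip baskets stand on the draining mat. Hook every basket onto the bare loading end of the dryer's rail and slide it along under the raised lid until the whole row, grip plates included, is past the black mark on the rail; then press the lid shut until its catch clicks, leaving the baskets hanging upright and still and knocking over no ink bottle.

Things in the scene. Friction and masses are not known exactly. Their poses are not given: they have to be found in the camera images.
- rail_mark (a point): middle of the black band (6 mm wide, the mark) on the dryer's round steel rail, 12 mm thick, axis 135 mm above the table. Axes are the dryer's: x away from its front, y along the rail into the dryer, z up. The bare loading end runs from the mark to y = -166 mm, where an 18 mm round stop and a post under the rail end it; below it a drip tray, rims 18 mm high
- dryer: white warm-air dryer; origin on the table under the mark, axes as at the mark. From y = 4 to 245 mm the rail lies in a chamber with clear front and back windows (x = -86..-80 and 80..86 mm, tops 185 mm high), open at the end towards the mark, with room for five baskets plate to plate; then the fan housing, 205 mm high, to y = 357 mm
- lid (a joint): angle of the chamber's clear lid: 0 shut, 0.88 to 1.0 as found (stops at 1.05). Friction keeps it where it is left. A spring catch at the middle of the front resists at about 0.06 rad; it takes roughly 10 N down on the ledge to click past, then the lid stays at 0
- lid_handle (a point): middle of the top of the aluminium handle ledge (110 mm along the rail direction, 24 mm deep) on the lid's free front edge: 182 mm from the hinge line, 12 mm above the lid's underside
- lid_hinge (a point): point on the hinge line level with the ledge's middle, 185 mm above the table; the line runs along the rail direction, 83 mm behind the rail. The lid's end carries a flap 28 mm deep, which when shut hangs 4 to 8 mm outside the mark, crossing the height of the grip plates: a plate not past the mark is in its way
- mat: draining mat, 290 by 210 mm, 6 mm thick, fixed; origin at the middle of its underside. The baskets stand on it
- basket0_hook (a point): hook seat of that basket: the rail's axis once it hangs, 22 mm below the plate's middle. Strap hook 14 mm wide in y, open below: stem on the -x side down to the cup, tip on the +x side ending 22 mm below the seat, 20 mm clear between, roof on top centres itself on the rail. The cup hangs under the rail, so bring the hook on from the side, tip first, then down. Knocked, it sways for some 10 s
- basket1_hook (a point): hook seat of that basket: the rail's axis once it hangs, 22 mm below the plate's middle. Strap hook 14 mm wide in y, open below: stem on the -x side down to the cup, tip on the +x side ending 22 mm below the seat, 20 mm clear between, roof on top centres itself on the rail. The cup hangs under the rail, so bring the hook on from the side, tip first, then down. Knocked, it sways for some 10 s
- basket2_hook (a point): hook seat of that basket: the rail's axis once it hangs, 22 mm below the plate's middle. Strap hook 14 mm wide in y, open below: stem on the -x side down to the cup, tip on the +x side ending 22 mm below the seat, 20 mm clear between, roof on top centres itself on the rail. The cup hangs under the rail, so bring the hook on from the side, tip first, then down. Knocked, it sways for some 10 s
- basket3_hook (a point): hook seat of that basket: the rail's axis once it hangs, 22 mm below the plate's middle. Strap hook 14 mm wide in y, open below: stem on the -x side down to the cup, tip on the +x side ending 22 mm below the seat, 20 mm clear between, roof on top centres itself on the rail. The cup hangs under the rail, so bring the hook on from the side, tip first, then down. Knocked, it sways for some 10 s
- basket4_hook (a point): hook seat of that basket: the rail's axis once it hangs, 22 mm below the plate's middle. Strap hook 14 mm wide in y, open below: stem on the -x side down to the cup, tip on the +x side ending 22 mm below the seat, 20 mm clear between, roof on top centres itself on the rail. The cup hangs under the rail, so bring the hook on from the side, tip first, then down. Knocked, it sways for some 10 s
- basket0_grip (a point): middle of the white grip plate (10 mm thick along its x, 40 long along y, 24 tall) on top of a small steel dip basket, 120 mm above the basket's underside; nothing beside the plate, the hook's roof starts 1 mm below it. Baskets are alike: 140 g, 132 mm tall, wire cup 32 mm tall on a heavy foot 39 mm wide, straight below the plate. None if absent
- basket1_grip (a point): middle of the white grip plate (10 mm thick along its x, 40 long along y, 24 tall) on top of a small steel dip basket, 120 mm above the basket's underside; nothing beside the plate, the hook's roof starts 1 mm below it. Baskets are alike: 140 g, 132 mm tall, wire cup 32 mm tall on a heavy foot 39 mm wide, straight below the plate. None if absent
- basket2_grip (a point): middle of the white grip plate (10 mm thick along its x, 40 long along y, 24 tall) on top of a small steel dip basket, 120 mm above the basket's underside; nothing beside the plate, the hook's roof starts 1 mm below it. Baskets are alike: 140 g, 132 mm tall, wire cup 32 mm tall on a heavy foot 39 mm wide, straight below the plate. None if absent
- basket3_grip (a point): middle of the white grip plate (10 mm thick along its x, 40 long along y, 24 tall) on top of a small steel dip basket, 120 mm above the basket's underside; nothing beside the plate, the hook's roof starts 1 mm below it. Baskets are alike: 140 g, 132 mm tall, wire cup 32 mm tall on a heavy foot 39 mm wide, straight below the plate. None if absent
- basket4_grip (a point): middle of the white grip plate (10 mm thick along its x, 40 long along y, 24 tall) on top of a small steel dip basket, 120 mm above the basket's underside; nothing beside the plate, the hook's roof starts 1 mm below it. Baskets are alike: 140 g, 132 mm tall, wire cup 32 mm tall on a heavy foot 39 mm wide, straight below the plate. None if absent
- ink_a: slim ink bottle, 30 mm across, 112 mm tall to the nozzle, loose; origin under its middle; not to be knocked over
- ink_b: slim ink bottle, 30 mm across, 112 mm tall to the nozzle, loose; origin under its middle; not to be knocked over
- ink_c: slim ink bottle, 30 mm across, 102 mm tall to the nozzle, loose; origin under its middle; not to be knocked over
Mind the look-alikes: they are no part of the job. Leave any blue look-alike of the part that bears basket0_hook alone. What is shaped like the part that bears basket1_hook but orange is not meant.

How it is judged:
On the way, in this order (a step that is already met when the one before it is completed fails the run):
1. every basket hangs by its hook on the rail, before or past the mark (z of basket0_grip in the frame of rail_mark between 0.014 and 0.03 m and x of basket0_grip in the frame of rail_mark between -0.014 and 0.014 m and y of each of basket0_grip, basket1_grip, basket2_grip, basket3_grip, basket4_grip in the frame of rail_mark above -0.165 m and angle between each of basket0_grip, basket1_grip, basket2_grip, basket3_grip, basket4_grip's own z axis and vertical below 0.3 rad and z of basket1_grip in the frame of rail_mark between 0.014 and 0.03 m and x of basket1_grip in the frame of rail_mark between -0.014 and 0.014 m and z of basket2_grip in the frame of rail_mark between 0.014 and 0.03 m and x of basket2_grip in the frame of rail_mark between -0.014 and 0.014 m and z of basket3_grip in the frame of rail_mark between 0.014 and 0.03 m and x of basket3_grip in the frame of rail_mark between -0.014 and 0.014 m and z of basket4_grip in the frame of rail_mark between 0.014 and 0.03 m and x of basket4_grip in the frame of rail_mark between -0.014 and 0.014 m), for 0.2 s.
2. every basket hangs with its whole grip plate past the mark (all of step 1 and y of each of basket0_grip, basket1_grip, basket2_grip, basket3_grip, basket4_grip in the frame of rail_mark above 0.016 m), for 0.2 s.
At the end, for the whole second after the job is handed in: every basket present hangs upright (within 0.3 rad) and still (under 0.1 m/s) on the rail with its whole grip plate past the mark (to within 4 mm), and the lid is shut past its catch (under 0.03 rad) (all of step 2 and linear speed of each of basket0, basket1, basket2, basket3, basket4 below 0.1 m/s and value of joint lid below 0.03 rad); the robot touches nothing.
It fails at once if an ink bottle is knocked over (angle between any of ink_a, ink_b, ink_c's own z axis and vertical above 0.6 rad).
Of basket0, basket1, basket2, basket3, basket4 only 3 to 5 are there at a start; the rules pass over those that are not, and their reading is None.
At some moment in a run one of basket0, basket1, basket2, basket3, basket4 may be knocked a few centimetres aside while the robot is not near it.
It also fails if it takes over 210 s, if anything falls off the work surface, if the arm or the gripper's body presses on something with over 40 N, if the wrist force passes 120 N, or if a joint passes its speed limit or range.

## Working session

There is one attempt and no reset: what is moved stays moved. The work goes in short steps, Python scripts to look and compute and a shell command to move; the robot and the scene stay as the last step left them, time stands still between calls to the robot, and variables do not carry over. Pictures are saved under pics/ and viewed, about 12 in all and at most 16, crops included, and the job is handed in when it is done.

```bash
ls; mkdir -p pics; cat > h.py <<'E'
import numpy as np, cv2
from scipy.spatial.transform import Rotation as Ro
from station import ctrl, get_image, calibration, models
def snap(n,f):
    im=get_image(n); cv2.imwrite('pics/'+f,im[:,:,::-1]); return im
def proj(c,X):
    X=np.atleast_2d(X); p=X@np.array(c['R']).T+np.array(c['t']); s=p[:,:2]/p[:,2:]
    s=s*(1+c['k1']*(s**2).sum(1,keepdims=True)); m=np.array(c['mtx'])
    return s*[m[0,0],m[1,1]]+m[:2,2]
def ray(c,u,v):
    m=np.array(c['mtx']); d=(np.array([u,v])-m[:2,2])/[m[0,0],m[1,1]]; s=d.copy()
    for _ in range(20): s=d/(1+c['k1']*(s@s))
    R=np.array(c['R']); return -R.T@np.array(c['t']), R.T@np.r_[s,1]
def atz(c,u,v,z):
    o,d=ray(c,u,v); return o+d*(z-o[2])/d[2]
E
python3 - <<'E'
from h import *
o=ctrl.get_obs(); print(o['tool_pos'],o['tool_rot'],o['opening'],ctrl.tcp_to_grasp)
for n in('scene','top'):
    im=snap(n,n+'0.png'); c=calibration(n); print(n,-np.array(c['R']).T@c['t'])
    for k in('basket0_grip','basket0_hook','lid_handle','mat','ink_a','dryer'):
        for r in models.search_frame(n,k): print(k,np.round(r['extent']).astype(int),round(r['conf'],2))
E
```

```text
pics
[0.17954461 0.59799284 0.23006384] [-0.45671924 -3.10767209  0.00312735] 0.08533216615272642 0.0187
scene [0.92579574 0.33648515 1.16949587]
basket0_grip [273 153 290 198] 0.84
basket0_grip [246 126 266 168] 0.65
basket0_grip [323 144 338 182] 0.65
basket0_grip [242 166 262 215] 0.27
basket0_hook [271 154 292 199] 0.92
basket0_hook [243 126 261 171] 0.89
basket0_hook [328 142 344 185] 0.57
lid_handle [327 245 486 406] 0.93
mat [197 172 342 288] 0.89
ink_a [362 211 376 242] 0.88
ink_a [486 305 511 333] 0.83
ink_a [215 310 232 334] 0.63
dryer [272 242 547 470] 0.66
dryer [196 173 343 287] 0.49
top [ 0.36103138 -0.10668031  1.38650931]
basket0_grip [405 270 431 287] 0.62
basket0_grip [383 320 402 336] 0.54
basket0_grip [449 269 475 289] 0.5
basket0_hook [448 270 476 289] 0.81
basket0_hook [404 274 432 287] 0.59
basket0_hook [386 319 404 338] 0.51
lid_handle [138 187 268 230] 0.84
mat [354 193 433 300] 0.7
ink_a [340 141 350 159] 0.72
ink_a [138 186 267 232] 0.58
ink_a [179 309 193 329] 0.57
dryer [108 188 343 284] 0.78
dryer [406 270 428 288] 0.5
```

View pics/top0.png

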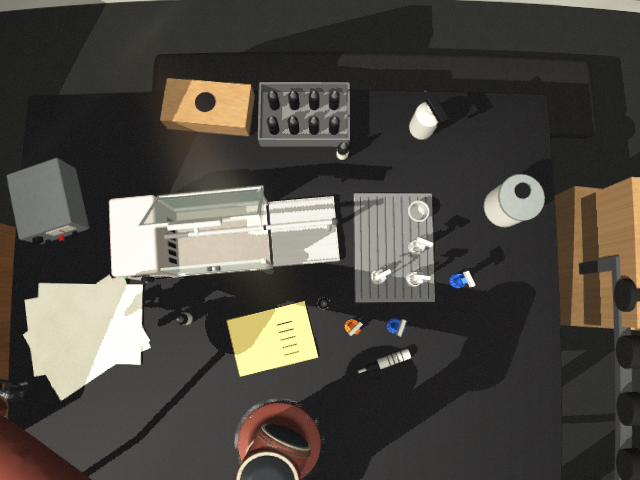

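View pics/scene0.png

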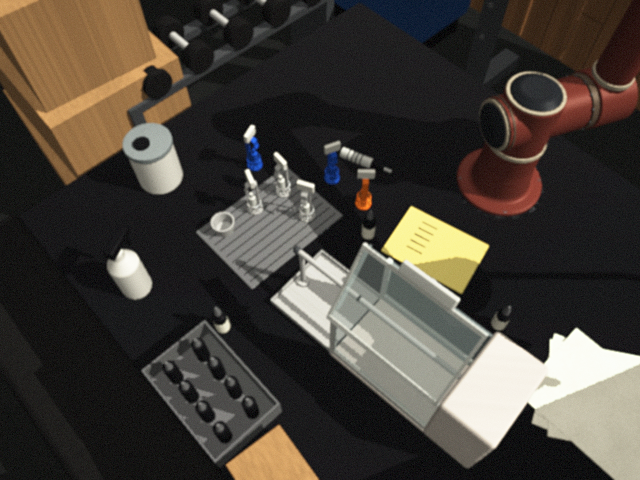

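Top view: three white baskets stand on the mat, with plates near (420,243), (381,274) and (418,280). The look-alikes are two blue, at (462,280) and (397,326), and one orange, at (353,326). The round dish at (418,211) is something else. Bottles are at (343,150), (323,302) and (183,318).

```bash
python3 - <<'E'
from h import *
a=cv2.imread('pics/top0.png'); b=cv2.imread('pics/scene0.png')
A=cv2.resize(a[180:315,250:450],(800,540),interpolation=cv2.INTER_CUBIC)
cv2.imwrite('pics/topc.png',A)
B=cv2.resize(b[140:300,220:420],None,fx=4,fy=4,interpolation=cv2.INTER_CUBIC)[:600]
cv2.imwrite('pics/scenec.png',B)
c=calibration('top')
for n,p,z in [('b',(420,243),.138),('b',(381,274),.138),('b',(418,280),.138),('mark',(268,232),.135),('post',(338,228),.135),('fan',(110,240),.205),('ink1',(323,302),.1),('ink2',(343,150),.1),('ink3',(183,318),.1),('orange',(353,326),.13),('blue',(397,326),.13)]:
  print(n,atz(c,*p,z).round(3))
E
```

```text
b [ 0.506 -0.346  0.138]
b [ 0.432 -0.252  0.138]
b [ 0.417 -0.34   0.138]
mark [0.532 0.018 0.135]
post [ 0.542 -0.15   0.135]
fan [0.503 0.378 0.205]
ink1 [ 0.366 -0.115  0.1  ]
ink2 [ 0.746 -0.165  0.1  ]
ink3 [0.324 0.227 0.1  ]
orange [ 0.309 -0.186  0.13 ]
blue [ 0.309 -0.29   0.13 ]
```

View pics/topc.png

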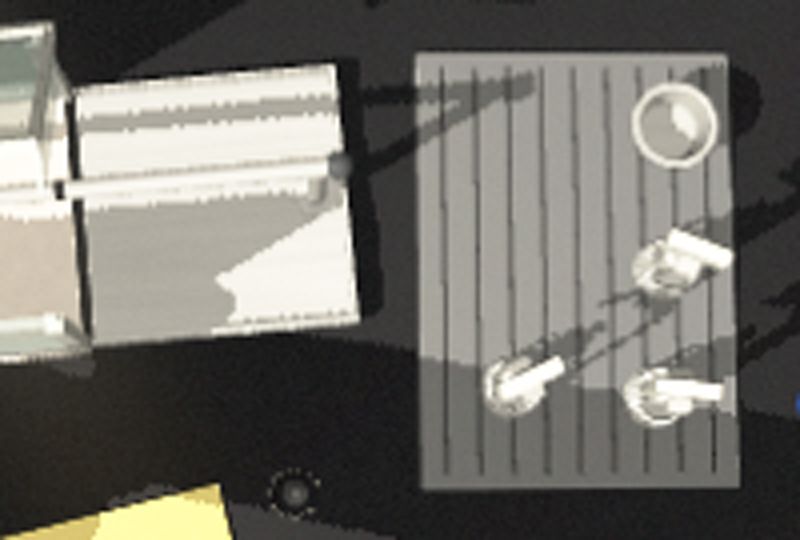

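View pics/scenec.png

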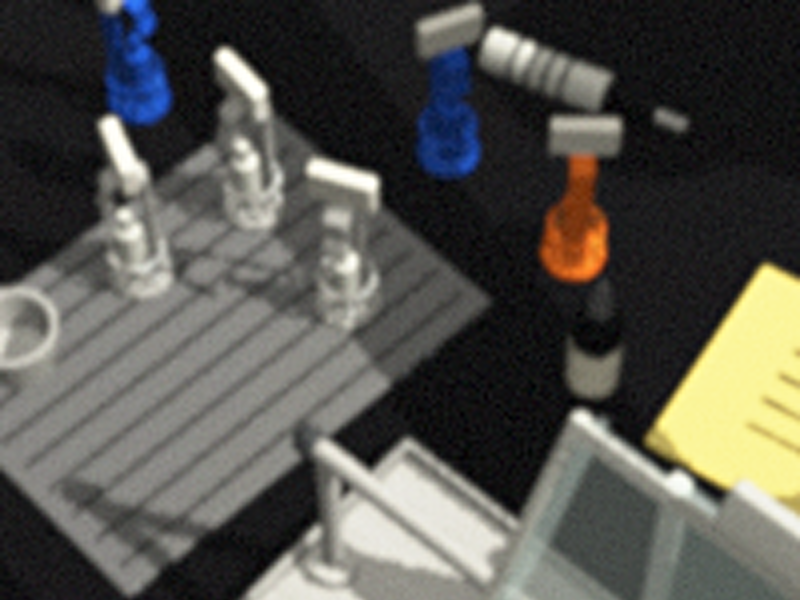

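```bash
cat >> h.py <<'E'
def yawR(deg,tilt=0):
    "tool down, tool y (jaws) along world direction deg; tool x = y cross z(down)"
    a=np.radians(deg); y=np.array([np.cos(a),np.sin(a),0]); z=np.array([0,0,-1.]); x=np.cross(y,z)
    return np.c_[x,y,z]@Ro.from_euler('y',tilt,degrees=True).as_matrix()
def plan(pos,R=None):
    o=ctrl.get_obs(); R0=Ro.from_rotvec(o['tool_rot']).as_matrix()
    print('at',np.round(o['tool_pos'],4),'jaw deg',round(np.degrees(np.arctan2(R0[1,1],R0[0,1])),1),'F',np.round(o['contact_force'],1),'open',round(o['opening'],4),'t',round(o['t'],1),'q6',round(o['q'][5],2))
    d=R0.T@(np.array(pos)-o['tool_pos']); print('shift mm',np.round(d*1000,1))
    if R is not None: print('turn deg',np.round(Ro.from_matrix(R0.T@R).as_rotvec(degrees=True),2))
E
python3 - <<'E'
from h import *
plan((.37,.2,.32),yawR(4)); 
o=ctrl.get_obs(); R0=Ro.from_rotvec(o['tool_rot']).as_matrix()
print(R0.T@(np.array([.40,-.25,.38])-[.37,.2,.32])*1000)
c=calibration('wrist'); p=-np.array(c['R']).T@c['t']
print('cam in tool',R0.T@(p-o['tool_pos']),'fwd',R0.T@np.array(c['R'])[2],'right',R0.T@np.array(c['R'])[0],c['mtx'][0][0])
c=calibration('top')
f=lambda x,y,z: atz(c,250+x/4,180+y/4,z)
for n,p,q in [('A',(672,235),(732,265)),('B',(502,393),(563,362)),('C',(657,388),(722,392))]:
  a,b=f(*p,.138),f(*q,.138); d=b-a; print(n,(a+b)/2,np.hypot(*d[:2]),'dir',np.degrees(np.arctan2(d[1],d[0])))
print(f(60,187,.135),f(342,166,.135))
E
```

```text
at [0.1798 0.5986 0.2314] jaw deg 73.3 F [-0.5  0.1 -1.3] open 0.0853 t 0.7 q6 -0.12
shift mm [-296.8 -327.   -88.7]
turn deg [ 1.000e-02 -0.000e+00  6.928e+01]
[-158.18005328 -422.34143477  -60.05650024]
cam in tool [ 0.08419638  0.00052456 -0.14275658] fwd [-3.27177260e-01 -4.11561168e-04  9.44962894e-01] right [-3.95697523e-04  9.99999877e-01  2.98528004e-04] 353.0167728289891
A [ 0.50704584 -0.35973319  0.138     ] 0.04016221324067204 dir -116.62820701204917
B [ 0.43079133 -0.2569345   0.138     ] 0.04082958557014908 dir -63.23531655607864
C [ 0.42332877 -0.35054498  0.138     ] 0.039023583853726874 dir -93.56440508366964
[0.54447162 0.02497049 0.135     ] [ 0.55762055 -0.14421426  0.135     ]
```

```bash
python3 -m creep '[[1,-15,-16,-9,0,0,0],[1,-0.03,-0.033,-0.009,0,0,0]]' 2>&1 | head -5; echo; python3 -c "
from h import *
plan((.37,.2,.32))"
```

```text
t: 0.9
tool_pos: [0.2199, 0.5166, 0.2599]
tool_rot: [0.453, 3.108, 0.0]
contact_force: [1.3, -0.0, 0.3]
opening: 0.0854

at [0.2199 0.5166 0.2599] jaw deg 73.4 F [ 1.3 -0.   0.3] open 0.0854 t 0.9 q6 -0.24
shift mm [-234.4 -260.5  -60.1]
```

My first row was in mm by mistake, and the 50 mm cap limited it, so it did no harm. I'll use metres from here.

```bash
python3 -m creep '[[1,-0.029,-0.0325,-0.0075,0,0,0],[1,-0.029,-0.0325,-0.0075,0,0,0],[1,-0.029,-0.0325,-0.0075,0,0,0],[1,-0.029,-0.0325,-0.0075,0,0,0],[1,-0.029,-0.0325,-0.0075,0,0,0],[1,-0.029,-0.0325,-0.0075,0,0,0],[1,-0.029,-0.0325,-0.0075,0,0,0],[1,-0.029,-0.0325,-0.0075,0,0,0],[1,-0.016,-0.042,-0.006,0,0,0],[1,-0.016,-0.042,-0.006,0,0,0],[1,-0.016,-0.042,-0.006,0,0,0],[1,-0.016,-0.042,-0.006,0,0,0],[1,-0.016,-0.042,-0.006,0,0,0],[1,-0.016,-0.042,-0.006,0,0,0],[1,-0.016,-0.042,-0.006,0,0,0],[1,-0.016,-0.042,-0.006,0,0,0],[1,-0.016,-0.042,-0.006,0,0,0],[1,-0.016,-0.042,-0.006,0,0,0]]' | head -3
python3 - <<'E'
from h import *
plan((.40,-.3,.38),yawR(4.4)); snap('wrist','w1.png')
E
```

```text
t: 2.7
tool_pos: [0.3991, -0.2491, 0.3798]
tool_rot: [0.458, 3.107, -0.001]
at [ 0.3991 -0.2491  0.3798] jaw deg 73.2 F [0.6 0.4 0.4] open 0.0851 t 2.7 q6 -1.99
shift mm [-15.5 -48.5  -0.2]
turn deg [2.000e-02 5.000e-02 6.885e+01]
```

View pics/w1.png

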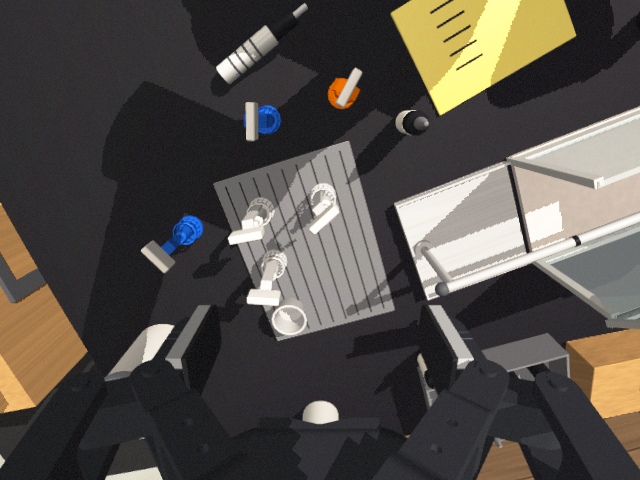

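The wrist view shows the three white baskets on the mat, with plates at (246,237), (324,216) and (264,298). Off the mat are two blue and one orange look-alike. Next I'll make a close crop to see which way each hook faces.

```bash
python3 - <<'E'
import cv2
a=cv2.imread('pics/w1.png')
cv2.imwrite('pics/w1c.png',cv2.resize(a[170:315,210:360],None,fx=4,fy=4,interpolation=cv2.INTER_CUBIC))
E
```

```text
(no output)
```

View pics/w1c.png

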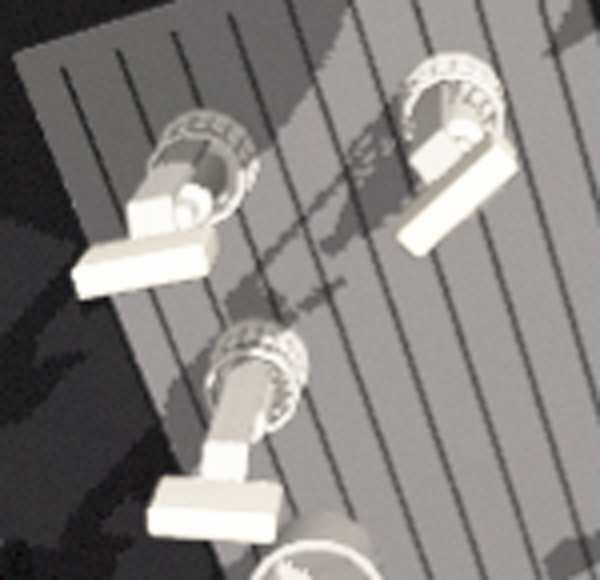

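```bash
python3 - <<'E'
from h import *
P={'A':((.507,-.3597),-116.6+90),'B':((.4308,-.2569),-63.2+90),'C':((.4233,-.3505),-93.6+90)}
cw=calibration('wrist'); cs=calibration('scene')
tiles=[]
for c,f in((cw,'w1.png'),(cs,'scene0.png')):
    a=cv2.imread('pics/'+f); row=[]
    for k,(p,y) in P.items():
        M=Ro.from_euler('z',y,degrees=True).as_matrix()
        W=lambda q:proj(c,np.array(q)@M.T+[*p,.006])
        u,v=W([[0,0,.09]])[0].astype(int); s=5
        for mode in(0,1):
            t=cv2.resize(a[v-29:v+29,u-26:u+26],None,fx=s,fy=s,interpolation=cv2.INTER_CUBIC)
            D=lambda q,col:cv2.polylines(t,[((W(q)-[u-26,v-29])*s).astype(np.int32)],True,col,1)
            if mode:
                D([(-5,-20,132),(5,-20,132),(5,20,132),(-5,20,132)]@np.diag([.001]*3),(255,255,0))
                D([(-11,-7,107),(-11,7,107),(-11,7,32),(-11,-7,32)]@np.diag([.001]*3),(0,0,255))
                D([(11,-7,107),(11,7,107),(11,7,76),(11,-7,76)]@np.diag([.001]*3),(0,255,0))
            row.append(t)
    tiles.append(np.hstack(row))
im=np.vstack(tiles); print(im.shape)
cv2.imwrite('pics/ov.png',cv2.resize(im,(800,int(im.shape[0]*800/im.shape[1]))))
E
```

```text
(580, 1560, 3)
```

View pics/ov.png

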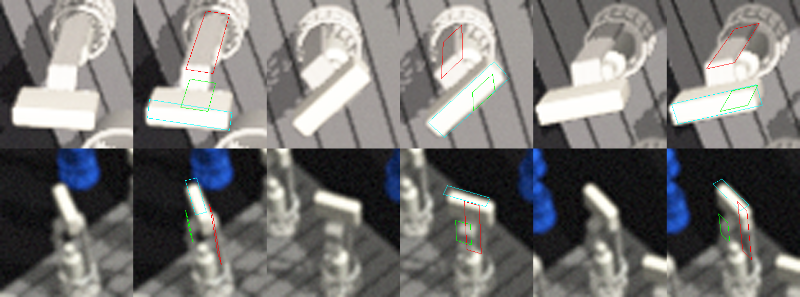

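Both overlays agree: every stem is on the robot's side, so each tip (+x) points away from the robot. I'll turn the tool so that the camera ends up away from the lid, then pick B.

```bash
python3 -m creep '[[0.6,0,0,0,0,0,8.5],[0.6,0,0,0,0,0,8.5],[0.6,0,0,0,0,0,8.5],[0.6,0,0,0,0,0,8.5],[0.6,0,0,0,0,0,8.5],[0.6,0,0,0,0,0,8.5],[0.6,0,0,0,0,0,8.5],[0.6,0,0,0,0,0,8.5],[0.6,0,0,0,0,0,8.5],[0.6,0,0,0,0,0,8.5],[0.6,0,0,0,0,0,8.5],[0.6,0,0,0,0,0,8.5],[0.6,0,0,0,0,0,8.5],[0.6,0,0,0,0,0,8.5],[0.6,0,0,0,0,0,8.5],[0.6,0,0,0,0,0,8.5],[0.6,0,0,0,0,0,8.5],[0.6,0,0,0,0,0,8.5],[0.6,0,0,0,0,0,8.5],[0.6,0,0,0,0,0,8.5]]' 40 | head -1
python3 -m creep '[[0.6,0,0,0,0,0,8.5],[0.6,0,0,0,0,0,8.5],[0.6,0,0,0,0,0,8.5],[0.6,0,0,0,0,0,8.5],[0.6,0,0,0,0,0,8.5],[0.6,0,0,0,0,0,8.5],[0.6,0,0,0,0,0,5.5]]' | head -1
python3 - <<'E'
from h import *
plan((.4308,-.2569,.20),yawR(-153.2))
snap('top','top1.png')
E
```

```text
t: 4.75
t: 5.45
at [ 0.3994 -0.247   0.3794] jaw deg -153.5 F [ 0.   0.4 -0.8] open 0.0512 t 5.5 q6 1.97
shift mm [ 22.8 -23.7 179.4]
turn deg [-0.01 -0.01 -0.29]
```

```bash
python3 -m creep '[[0.6,0.0057,-0.0059,0.0448,0,0,0],[0.6,0.0057,-0.0059,0.0448,0,0,0],[0.6,0.0057,-0.0059,0.0448,0,0,0],[0.6,0.0057,-0.0059,0.0448,0,0,0],[0.6,0,0,0,0,0,0]]' | head -1
python3 - <<'E'
from h import *
plan((.4308,-.2569,.115),yawR(-153.2)); c=calibration('wrist'); im=snap('wrist','w2.png')[:,:,::-1].copy()
for p,y in(((.507,-.3597),-26.6),((.4308,-.2569),26.8),((.4233,-.3505),-3.6)):
    M=Ro.from_euler('z',y,degrees=True).as_matrix()
    q=np.array([(-.005,-.02,0),(.005,-.02,0),(.005,.02,0),(-.005,.02,0)])@M.T+[*p,.138]
    cv2.polylines(im,[proj(c,q).astype(np.int32)],True,(255,255,0),1)
cv2.imwrite('pics/w2o.png',im)
E
```

```text
t: 6.0
at [ 0.4276 -0.254   0.1925] jaw deg -153.1 F [-0.4  1.2 -0.6] open 0.0511 t 6.0 q6 1.99
shift mm [ 5.  -2.  77.5]
turn deg [0.32 0.73 0.08]
```

View pics/w2o.png

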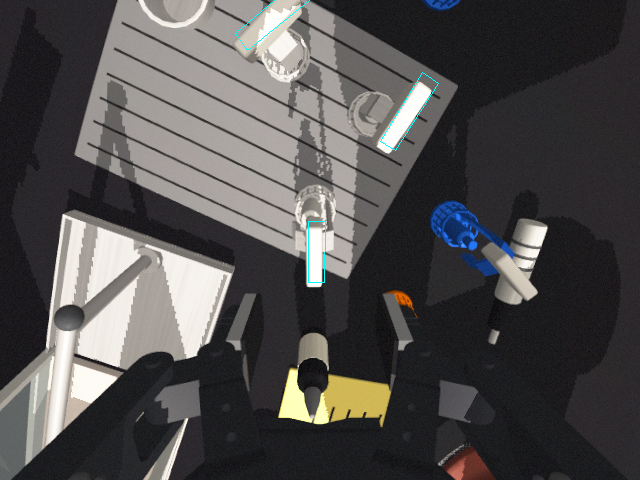

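The overlay fits to about 2.5 mm; B's plate centre is at (315,252). I'll descend and grip.

```bash
python3 -m creep '[[0.6,0.001,-0.001,0.026,0,0,0],[0.6,0.001,-0.001,0.026,0,0,0],[0.6,0.001,-0.001,0.026,0,0,0],[0.6,0,0,0,0,0,0],[0,0,0,0,0,0,0],[0,0,0,0,0,0,0],[0,0,0,0,0,0,0],[0,0,0,0,0,0,0],[0,0,0,0,0,0,0]]' 40
python3 -c "
from h import *
plan((.49,-.2,.19),yawR(-175.6))"
```

```text
t: 6.95
tool_pos: [0.4359, -0.2596, 0.125]
tool_rot: [2.674, -1.646, 0.006]
contact_force: [-1.9, -1.7, 6.7]
opening: 0.0091
at [ 0.4359 -0.2596  0.125 ] jaw deg -153.2 F [-1.9 -1.7  6.7] open 0.0091 t 7.0 q6 1.99
shift mm [-28.5 -75.2 -65.1]
turn deg [-0.09 -0.24 22.39]
```

```bash
python3 -m creep '[[0,0,0,-0.01,0,0,0],[0,0,0,-0.02,0,0,0],[0,0,0,-0.025,0,0,0],[0,0,0,-0.02,0,0,0],[0,0,0,0,0,0,0],[0,0,0,0,0,0,0]]'
python3 -c "
from h import *
plan((.49,-.2,.2),yawR(-175.6));snap('wrist','w3.png')"
```

```text
t: 7.55
tool_pos: [0.4348, -0.2581, 0.1972]
tool_rot: [-2.675, 1.647, -0.001]
contact_force: [0.2, 0.0, -1.4]
opening: 0.0085
at [ 0.4348 -0.2581  0.1972] jaw deg -153.2 F [ 0.2  0.  -1.4] open 0.0085 t 7.5 q6 1.99
shift mm [-27.  -75.5  -2.8]
turn deg [-2.000e-02 -2.000e-02  2.238e+01]
```

View pics/w3.png

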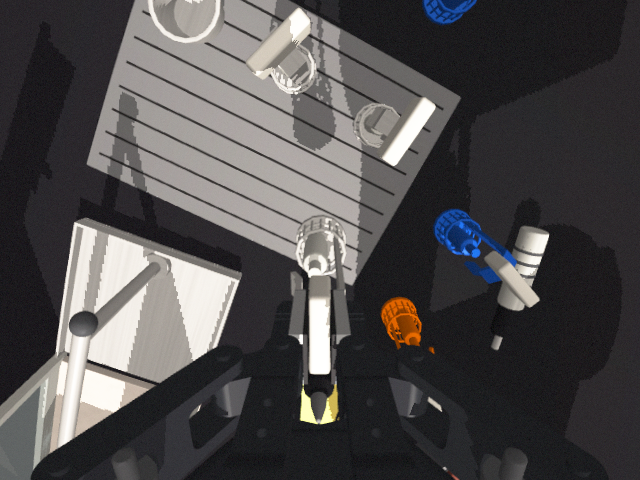

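```bash
python3 -c "
from h import *
plan((.49,-.0494,.199),yawR(-175.6))"
```

```text
at [ 0.4343 -0.2577  0.196 ] jaw deg -153.2 F [ 1.   0.7 -1.4] open 0.0088 t 7.6 q6 1.99
shift mm [-160.9 -143.6   -2.8]
turn deg [ 0.05  0.08 22.39]
```

```bash
python3 -m creep '[[0,-0.008,-0.007,0,0,0,0],[0,-0.016,-0.014,0,0,0,0],[0,-0.02,-0.018,0,0,0,0],[0,-0.02,-0.018,0,0,0,0],[0,-0.02,-0.018,0,0,0,0],[0,-0.02,-0.018,0,0,0,0],[0,-0.02,-0.018,0,0,0,0],[0,-0.02,-0.018,0,0,0,0],[0,-0.012,-0.01,0,0,0,0],[0,-0.005,-0.005,0,0,0,0],[0,0,0,0,0,0,4],[0,0,0,0,0,0,5],[0,0,0,0,0,0,5],[0,0,0,0,0,0,5],[0,0,0,0,0,0,3.4],[0,0,0,0,0,0,0],[0,0,0,0,0,0,0]]' | head -1
python3 - <<'E'
from h import *
plan((.5499,-.0448,.199),yawR(-175.6)); snap('wrist','w4.png');snap('scene','s4.png')
E
```

```text
t: 9.3
at [ 0.4904 -0.0496  0.1964] jaw deg -175.6 F [ 0.1  0.5 -1.9] open 0.0089 t 9.3 q6 2.81
shift mm [ -0.2 -59.7  -2.6]
turn deg [0.06 0.02 0.04]
```

View pics/w4.png

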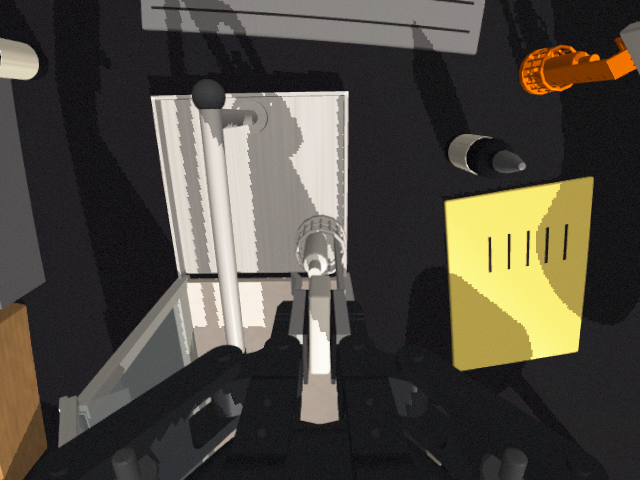

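```bash
python3 - <<'E'
from h import *
c=calibration('wrist')
for p in((208,97),(214,150),(224,250),(230,320)): print(atz(c,*p,.135).round(4))
print(proj(c,[[.5445,.025,.135],[.5576,-.1442,.135],[.55,-.0448,.135],[.48,.02,.138]]).round(0))
E
```

```text
[ 0.5586 -0.1377  0.135 ]
[ 0.5556 -0.1093  0.135 ]
[ 0.5504 -0.0484  0.135 ]
[0.5471 0.0021 0.135 ]
[[234. 348.]
 [210.  85.]
 [225. 255.]
 [327. 352.]]
```

The wrist view agrees with the top camera on the rail: x is about 0.550 at this y. I'll hook on from the front and then lower.

```bash
python3 -m creep '[[0,0,-0.008,0,0,0,0],[0,0,-0.012,0,0,0,0],[0,0,-0.012,0,0,0,0],[0,0,-0.012,0,0,0,0],[0,0,-0.01,0,0,0,0],[0,0,-0.006,0,0,0,0],[0,0,0,0,0,0,0],[0,0,0,0,0,0,0]]'
python3 -m creep '[[0,0,0,0.008,0,0,0],[0,0,0,0.01,0,0,0],[0,0,0,0.01,0,0,0],[0,0,0,0.006,0,0,0],[0,0,0,0.003,0,0,0],[0,0,0,0,0,0,0],[0,0,0,0,0,0,0]]'
python3 - <<'E'
from h import *
plan((.5499,-.0448,.156),yawR(-175.6)); snap('wrist','w5.png');snap('scene','s5.png')
E
```

```text
t: 10.2
tool_pos: [0.5505, -0.0449, 0.1969]
tool_rot: [2.305, -2.135, -0.001]
contact_force: [-0.4, -0.8, -2.0]
opening: 0.009
t: 10.9
tool_pos: [0.5509, -0.045, 0.1603]
tool_rot: [-2.305, 2.135, -0.001]
contact_force: [-1.0, -0.1, -1.2]
opening: 0.0087
at [ 0.5509 -0.045   0.1603] jaw deg -175.6 F [-1.  -0.1 -1.2] open 0.0087 t 10.9 q6 2.85
shift mm [-0.3  0.9  4.3]
turn deg [-0.03 -0.01 -0.02]
```

```bash
python3 -m creep '[[0,0,0,0.002,0,0,0],[0,0,0,0.002,0,0,0],[0,0,0,0,0,0,0]]' | tail -2
python3 -m creep '[[0,0,0,0.001,0,0,0],[0,0,0,0.001,0,0,0],[0,0,0,0,0,0,0],[0,0,0,0,0,0,0]]'
python3 - <<'E'
from h import *
im=snap('scene','s6.png'); w=snap('wrist','w6.png')
cv2.imwrite('pics/s6c.png',np.hstack([cv2.resize(im[200:360,250:410],(400,400)),cv2.resize(w[180:400,220:420],(400,400))])[:,:,::-1])
E
```

```text
contact_force: [-1.1, 0.1, 1.4]
opening: 0.0087
t: 11.7
tool_pos: [0.551, -0.0451, 0.1565]
tool_rot: [-2.305, 2.135, -0.001]
contact_force: [-4.9, 0.1, 9.8]
opening: 0.0087
```

View pics/s6c.png

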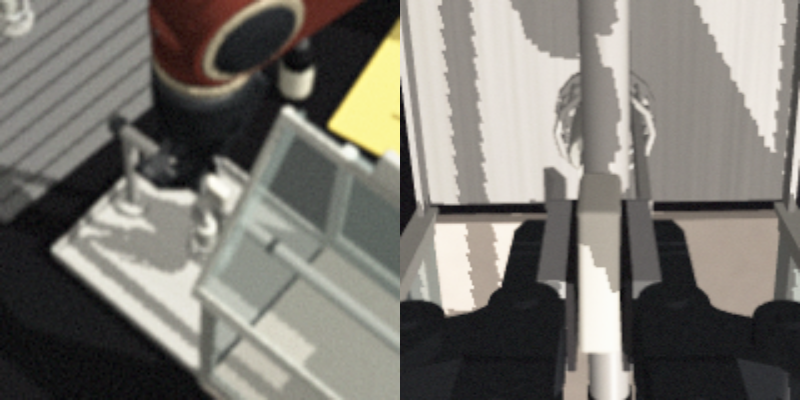

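The hook straddles the rail at the expected height, so the basket is seated. I'll unload, release and retreat, then go for C.

```bash
python3 -m creep '[[0,0,0,-0.002,0,0,0],[0.2,0,0,0,0,0,0],[0.4,0,0,0,0,0,0],[0.4,0,0,0,0,0,0],[0.4,0,0,0,0,0,0],[0.4,0,0,-0.01,0,0,0],[0.4,0,0,-0.02,0,0,0],[0.4,0,0,-0.03,0,0,0],[0.4,0,0,-0.04,0,0,0],[0.4,0,0,0,0,0,0]]'
python3 - <<'E'
from h import *
plan((.4233,-.3505,.20),yawR(176.4)); snap('top','top2.png')
E
```

```text
t: 12.8
tool_pos: [0.5538, -0.0456, 0.2644]
tool_rot: [-2.3, 2.13, -0.017]
contact_force: [0.5, -0.7, 0.4]
opening: 0.0339
at [ 0.5538 -0.0456  0.2644] jaw deg -175.6 F [ 0.5 -0.7  0.4] open 0.0339 t 12.8 q6 2.85
shift mm [293.8 154.3  63.6]
turn deg [-0.72 -0.16  7.98]
```

```bash
python3 -m creep '[[0.5,0.029,0.0154,0,0,0,0],[0.5,0.029,0.0154,0,0,0,0],[0.5,0.029,0.0154,0,0,0,0],[0.5,0.029,0.0154,0,0,0,0],[0.5,0.029,0.0154,0,0,0,0],[0.5,0.029,0.0154,0.01,0,0,0],[0.5,0.029,0.0154,0.01,0,0,0],[0.5,0.029,0.0154,0.01,0,0,0],[0.5,0.029,0.0154,0.01,0,0,0],[0.5,0.029,0.0154,0.01,0,0,0],[0.5,0,0,0.012,0,0,4],[0.5,0,0,0.002,0,0,4],[0.5,0,0,0,0,0,0],[0.5,0,0,0,0,0,0]]' | head -1
python3 - <<'E'
from h import *
plan((.4233,-.3505,.115),yawR(176.4)); c=calibration('wrist'); im=snap('wrist','w7.png')[:,:,::-1].copy()
# white plate blobs
for p,y in(((.507,-.3597),-26.6),((.4233,-.3505),-3.6)):
    M=Ro.from_euler('z',y,degrees=True).as_matrix()
    q=np.array([(-.005,-.02,0),(.005,-.02,0),(.005,.02,0),(-.005,.02,0)])@M.T+[*p,.138]
    cv2.polylines(im,[proj(c,q).astype(np.int32)],True,(255,255,0),1)
cv2.imwrite('pics/w7o.png',im)
E
```

```text
t: 14.25
at [ 0.4191 -0.3456  0.1916] jaw deg 176.5 F [ 0.7 -0.1 -0.5] open 0.0422 t 14.2 q6 2.38
shift mm [ 4.7 -4.6 76.6]
turn deg [0.04 0.03 0.07]
```

View pics/w7o.png

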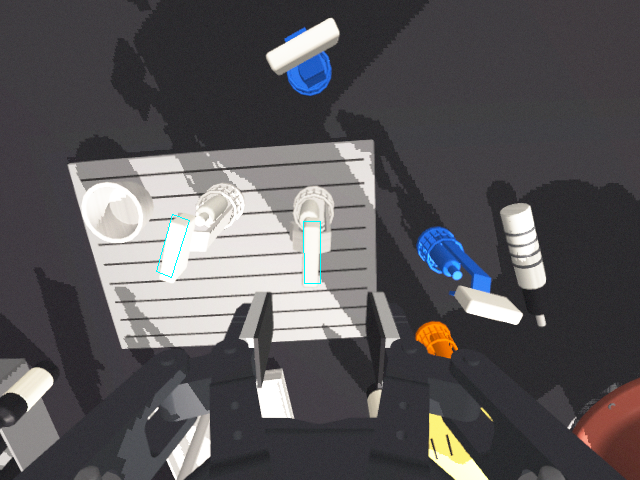

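C's overlay fits and A is unmoved, with its plate at (174,248).

```bash
python3 -m creep '[[0.5,0.002,-0.002,0.025,0,0,0],[0.5,0.001,-0.0026,0.025,0,0,0],[0.5,0.001,0,0.02,0,0,0],[0.5,0,0,0.004,0,0,0],[0.5,0,0,0,0,0,0],[0,0,0,0,0,0,0],[0,0,0,0,0,0,0],[0,0,0,0,0,0,0],[0,0,0,0,0,0,0],[0,0,0,0,0,0,0]]' 40 | tail -5
python3 -c "
from h import *
plan((.4233,-.3505,.115))"
```

```text
t: 15.3
tool_pos: [0.4244, -0.3511, 0.1199]
tool_rot: [2.15, -2.29, 0.005]
contact_force: [0.4, -1.1, 5.4]
opening: 0.0091
at [ 0.4244 -0.3511  0.1199] jaw deg 176.4 F [ 0.4 -1.1  5.4] open 0.0091 t 15.3 q6 2.38
shift mm [-0.6  1.2  4.9]
```

```bash
python3 -m creep '[[0,0,0,-0.01,0,0,0],[0,0,0,-0.02,0,0,0],[0,0,0,-0.025,0,0,0],[0,0,0,-0.02,0,0,0],[0,0,0,-0.004,0,0,-4],[0,0,0,0,0,0,-4],[0,0,0,0,0,0,0]]' | tail -3
python3 -c "
from h import *
plan((.4945,-.1003,.196),yawR(-175.6))"
```

```text
tool_rot: [-2.305, 2.135, 0.001]
contact_force: [-0.2, 0.2, -1.5]
opening: 0.0087
at [ 0.4233 -0.3498  0.197 ] jaw deg -175.6 F [-0.2  0.2 -1.5] open 0.0087 t 16.0 q6 2.24
shift mm [-243.4  -90.     1.2]
turn deg [ 0.03  0.04 -0.02]
```

```bash
python3 -m creep '[[0,-0.011,-0.004,0,0,0,0],[0,-0.02,-0.0074,0,0,0,0],[0,-0.027,-0.01,0,0,0,0],[0,-0.027,-0.01,0,0,0,0],[0,-0.027,-0.01,0,0,0,0],[0,-0.027,-0.01,0,0,0,0],[0,-0.027,-0.01,0,0,0,0],[0,-0.027,-0.01,0,0,0,0],[0,-0.027,-0.01,0,0,0,0],[0,-0.016,-0.006,0,0,0,0],[0,-0.008,-0.003,0,0,0,0],[0,0,0,0,0,0,0],[0,0,0,0,0,0,0]]' | tail -3
python3 - <<'E'
from h import *
plan((.554,-.0956,.156),yawR(-175.6)); c=calibration('wrist'); w=snap('wrist','w8.png')
print(proj(c,[[.5543,-.0956,.135],[.55,-.045,.169]]))
print([atz(c,u,v,.135).round(4) for u,v in()])
E
```

```text
tool_rot: [2.304, -2.135, -0.0]
contact_force: [0.8, 0.1, -0.7]
opening: 0.0087
at [ 0.4948 -0.1002  0.1969] jaw deg -175.6 F [ 0.8  0.1 -0.7] open 0.0087 t 17.3 q6 2.72
shift mm [ -0.1 -59.4  40.8]
turn deg [ 0.03 -0.01 -0.04]
[[224.64402912 255.10052286]
 [218.96138586 357.00797588]]
[]
```

View pics/w8.png

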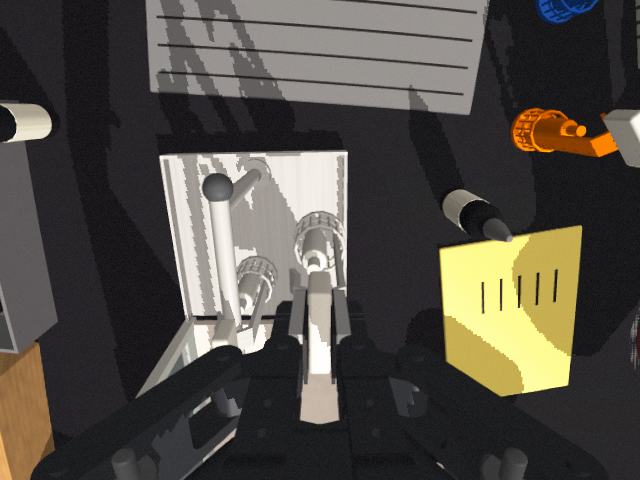

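```bash
python3 -m creep '[[0,0,-0.008,0,0,0,0],[0,0,-0.012,0,0,0,0],[0,0,-0.012,0,0,0,0],[0,0,-0.012,0,0,0,0],[0,0,-0.01,0,0,0,0],[0,0,-0.0055,0,0,0,0],[0,0,0,0,0,0,0],[0,0,0,0.008,0,0,0],[0,0,0,0.01,0,0,0],[0,0,0,0.01,0,0,0],[0,0,0,0.01,0,0,0],[0,0,0,0.005,0,0,0],[0,0,0,0.002,0,0,0],[0,0,0,0,0,0,0],[0,0,0,0,0,0,0]]'
python3 - <<'E'
from h import *
w=snap('wrist','w9.png')
E
```

```text
t: 18.85
tool_pos: [0.5547, -0.0955, 0.1525]
tool_rot: [-2.305, 2.135, -0.001]
contact_force: [0.4, 0.4, -2.1]
opening: 0.0092
```

```bash
python3 -m creep '[[0,-0.003,0,0.0005,0,0,0],[0,-0.004,0,0,0,0,0],[0,-0.004,0,0,0,0,0],[0,-0.004,0,0,0,0,0],[0,-0.004,0,0,0,0,0],[0,-0.004,0,0,0,0,0],[0,-0.004,0,0,0,0,0],[0,-0.004,0,0,0,0,0],[0,-0.004,0,0,0,0,0],[0,-0.004,0,0,0,0,0],[0,-0.004,0,0,0,0,0],[0,-0.003,0,0,0,0,0],[0,-0.002,0,0,0,0,0],[0,-0.001,0,0,0,0,0],[0,0,0,0.001,0,0,0],[0,0,0,0,0,0,0]]'
python3 - <<'E'
from h import *
w=snap('wrist','w10.png'); s=snap('scene','s10.png')
cv2.imwrite('pics/c10.png',np.hstack([cv2.resize(s[200:360,250:410],(400,400)),cv2.resize(w[180:460,180:460],(400,400))])[:,:,::-1])
E
```

```text
t: 20.5
tool_pos: [0.5507, -0.0465, 0.1516]
tool_rot: [-2.305, 2.135, 0.001]
contact_force: [-3.6, -1.2, 5.7]
opening: 0.0092
```

View pics/c10.png

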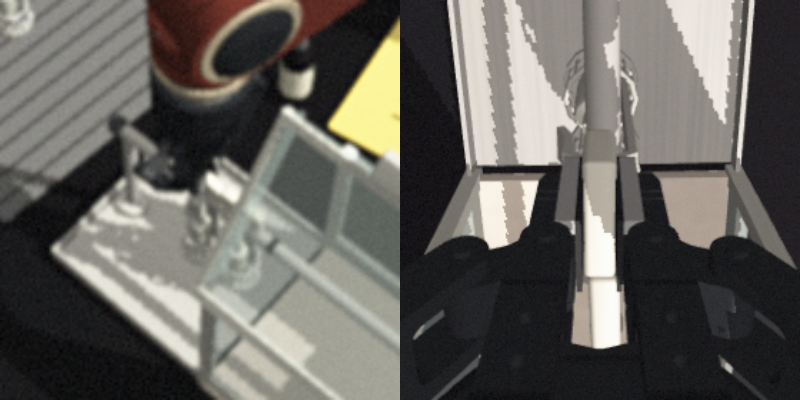

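Both baskets hang plate to plate. I'll release C and go to A.

```bash
python3 -m creep '[[0,0,0,-0.001,0,0,0],[0.2,0,0,0,0,0,0],[0.4,0,0,0,0,0,0],[0.4,0,0,0,0,0,0],[0.4,0,0,0,0,0,0],[0.4,0,0,-0.01,0,0,0],[0.4,0,0,-0.02,0,0,0],[0.4,0,0,-0.03,0,0,0],[0.4,0,0,-0.04,0,0,0],[0.4,0,0,0,0,0,0]]' | head -2
python3 - <<'E'
from h import *
plan((.507,-.3597,.21),yawR(153.4))
E
```

```text
t: 21.6
tool_pos: [0.5539, -0.0472, 0.2599]
at [ 0.5539 -0.0472  0.2599] jaw deg -175.6 F [-0.2  0.2  1.1] open 0.0341 t 21.6 q6 2.85
shift mm [307.8  71.3  50.1]
turn deg [-7.500e-01 -1.000e-02  3.099e+01]
```

```bash
python3 -m creep '[[0.5,0.03,0.007,0,0,0,0],[0.5,0.03,0.007,0,0,0,0],[0.5,0.03,0.007,0,0,0,0],[0.5,0.03,0.007,0,0,0,0],[0.5,0.03,0.007,0,0,0,0],[0.5,0.03,0.007,0.01,0,0,0],[0.5,0.03,0.007,0.01,0,0,0],[0.5,0.03,0.007,0.01,0,0,0],[0.5,0.03,0.007,0.01,0,0,0],[0.5,0.03,0.007,0.01,0,0,0],[0.5,0,0,0,0,0,7],[0.5,0,0,0,0,0,8],[0.5,0,0,0,0,0,8],[0.5,0,0,0,0,0,8],[0.5,0,0,0,0,0,0],[0.5,0,0,0,0,0,0]]' | head -1
python3 - <<'E'
from h import *
plan((.507,-.3597,.115),yawR(153.4)); c=calibration('wrist'); im=snap('wrist','w11.png')[:,:,::-1].copy()
for p,y in(((.507,-.3597),-26.6),):
    M=Ro.from_euler('z',y,degrees=True).as_matrix()
    q=np.array([(-.005,-.02,0),(.005,-.02,0),(.005,.02,0),(-.005,.02,0)])@M.T+[*p,.138]
    uv=proj(c,q); cv2.polylines(im,[uv.astype(np.int32)],True,(255,255,0),1)
cv2.imwrite('pics/w11o.png',im)
E
```

```text
t: 23.2
at [ 0.5038 -0.351   0.2017] jaw deg 153.5 F [ 0.8 -0.4  1. ] open 0.0428 t 23.2 q6 2.87
shift mm [ 6.3 -6.7 86.7]
turn deg [-0.01  0.    0.15]
```

View pics/w11o.png

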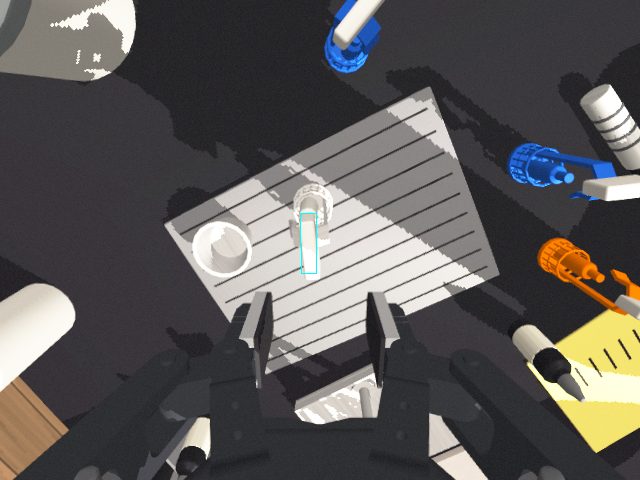

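The overlay is 3 mm off for A (plate at (311,245)), so I'll correct for that and grip.

```bash
python3 -m creep '[[0.5,0.002,-0.003,0.025,0,0,0],[0.5,0.0015,-0.003,0.025,0,0,0],[0.5,0,0,0.025,0,0,0],[0.5,0,0,0.007,0,0,0],[0.5,0,0,0.003,0,0,0],[0.5,0,0,0,0,0,0],[0,0,0,0,0,0,0],[0,0,0,0,0,0,0],[0,0,0,0,0,0,0],[0,0,0,0,0,0,0],[0,0,0,0,0,0,0]]' 40 | tail -5
python3 -m creep '[[0,0,0,-0.01,0,0,0],[0,0,0,-0.02,0,0,0],[0,0,0,-0.025,0,0,0],[0,0,0,-0.02,0,0,0],[0,0,0,-0.004,0,0,-4],[0,0,0,0,0,0,-6],[0,0,0,0,0,0,-7],[0,0,0,0,0,0,-7],[0,0,0,0,0,0,-7],[0,0,0,0,0,0,0]]' | tail -4
python3 -c "
from h import *
plan((.4945,-.1003,.196),yawR(-175.6))"
```

```text
t: 24.35
tool_pos: [0.5084, -0.3576, 0.1183]
tool_rot: [-1.65, 2.672, -0.004]
contact_force: [-0.7, 0.2, 5.4]
opening: 0.0089
tool_pos: [0.5071, -0.3564, 0.1949]
tool_rot: [2.304, -2.135, -0.003]
contact_force: [-0.1, -0.8, -1.2]
opening: 0.0093
at [ 0.5071 -0.3564  0.1949] jaw deg -175.6 F [-0.1 -0.8 -1.2] open 0.0093 t 25.4 q6 2.33
shift mm [-256.3   -6.9   -0.7]
turn deg [ 0.07  0.07 -0.03]
```

```bash
python3 -m creep '[[0,-0.011,-0.0003,0,0,0,0],[0,-0.02,-0.0006,0,0,0,0],[0,-0.028,-0.0008,0,0,0,0],[0,-0.028,-0.0008,0,0,0,0],[0,-0.028,-0.0008,0,0,0,0],[0,-0.028,-0.0008,0,0,0,0],[0,-0.028,-0.0008,0,0,0,0],[0,-0.028,-0.0008,0,0,0,0],[0,-0.028,-0.0008,0,0,0,0],[0,-0.018,-0.0006,0,0,0,0],[0,-0.011,-0.0003,0,0,0,0],[0,0,0,0,0,0,0],[0,0,0,0,0,0,0]]' | tail -3
python3 - <<'E'
from h import *
plan((.554,-.0956,.149),yawR(-175.6)); c=calibration('wrist'); w=snap('wrist','w12.png')[:,:,::-1].copy()
cv2.polylines(w,[proj(c,[[.5543,-.0956,.135],[.5576,-.1377,.135]]).astype(np.int32)],False,(0,0,255),1)
cv2.imwrite('pics/w12o.png',cv2.resize(w[80:460,80:400],(640,600)))
E
```

```text
tool_rot: [2.305, -2.135, 0.001]
contact_force: [-0.2, 0.0, -1.9]
opening: 0.0089
at [ 0.4953 -0.101   0.1956] jaw deg -175.6 F [-0.2  0.  -1.9] open 0.0089 t 26.6 q6 2.72
shift mm [ -0.9 -59.   46.6]
turn deg [-0.   -0.03 -0.01]
```

View pics/w12o.png

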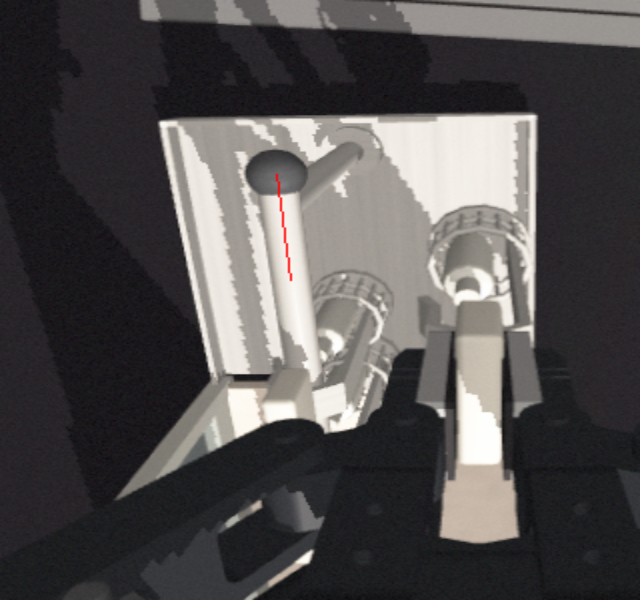

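The rail overlay fits, and the hanging row's near plate end is at (224,315), about 10 mm clear of the next plate. That was picture 16, so from here I check by force, networks and numbers.

```bash
python3 -m creep '[[0,0,-0.008,0,0,0,0],[0,0,-0.012,0,0,0,0],[0,0,-0.012,0,0,0,0],[0,0,-0.012,0,0,0,0],[0,0,-0.01,0,0,0,0],[0,0,-0.005,0,0,0,0],[0,0,0,0,0,0,0],[0,0,0,0.01,0,0,0],[0,0,0,0.012,0,0,0],[0,0,0,0.01,0,0,0],[0,0,0,0.007,0,0,0],[0,0,0,0.004,0,0,0],[0,0,0,0.001,0,0,0],[0,0,0,0,0,0,0],[0,0,0,0,0,0,0]]'
python3 -m creep '[[0,0,0,0.001,0,0,0],[0,0,0,0.001,0,0,0],[0,0,0,0,0,0,0]]'
```

```text
t: 28.2
tool_pos: [0.5546, -0.0967, 0.1522]
tool_rot: [-2.304, 2.135, -0.002]
contact_force: [-0.1, -0.2, -0.7]
opening: 0.0088
t: 28.5
tool_pos: [0.5542, -0.0965, 0.1495]
tool_rot: [2.305, -2.135, -0.0]
contact_force: [-0.2, -0.4, -1.0]
opening: 0.0092
```

```bash
python3 -m creep '[[0,0,0,0.001,0,0,0],[0,0,0,0.001,0,0,0],[0,0,0,0,0,0,0],[0,0,0,0,0,0,0]]'
```

```text
t: 28.9
tool_pos: [0.5544, -0.0966, 0.1493]
tool_rot: [2.305, -2.135, 0.0]
contact_force: [-4.1, 0.8, 7.0]
opening: 0.0092
```

```bash
python3 -m creep '[[0,-0.003,0,-0.0015,0,0,0],[0,-0.004,0,0,0,0,0],[0,-0.004,0,0,0,0,0],[0,-0.004,0,0,0,0,0],[0,-0.004,0,0,0,0,0],[0,-0.004,0,0,0,0,0],[0,-0.004,0,0,0,0,0],[0,-0.004,0,0,0,0,0],[0,-0.004,0,0,0,0,0],[0,-0.004,0,0,0,0,0],[0,-0.004,0,0,0,0,0],[0,-0.003,0,0,0,0,0],[0,-0.002,0,0,0,0,0],[0,-0.002,0,0,0,0,0],[0,0,0,0.001,0,0,0],[0,0,0,0,0,0,0]]'
python3 -m creep '[[0,0,0,-0.001,0,0,0],[0.2,0,0,0,0,0,0],[0.4,0,0,0,0,0,0],[0.4,0,0,0,0,0,0],[0.4,0,0,0,0,0,0],[0.4,0,0,-0.01,0,0,0],[0.4,0,0,-0.02,0,0,0],[0.4,0,0,-0.03,0,0,0],[0.4,0,0,-0.04,0,0,0],[0.4,0,0,0,0,0,0]]'
python3 - <<'E'
from h import *
snap('top','top3.png');c=calibration('top')
for n in('top','scene'):
    if n=='scene': snap(n,'s13.png')
    for r in models.search_frame(n,'basket0_grip'):
        e=r['extent']; u,v=(e[0]+e[2])/2,(e[1]+e[3])/2
        print(n,np.round(e),round(r['conf'],2),atz(calibration(n),u,v,.169).round(3))
print(proj(c,[[.5445,.025,.135],[.5505,-.04,.169],[.547,0,.169]]))
E
```

```text
t: 30.5
tool_pos: [0.5501, -0.0469, 0.1494]
tool_rot: [2.304, -2.133, 0.0]
contact_force: [-5.9, -3.3, 7.7]
opening: 0.0091
t: 31.5
tool_pos: [0.5537, -0.0473, 0.2574]
tool_rot: [-2.3, 2.13, -0.017]
contact_force: [0.4, -0.7, 0.8]
opening: 0.0341
top [386. 317. 404. 337.] 0.57 [ 0.309 -0.279  0.169]
top [447. 270. 476. 287.] 0.55 [ 0.419 -0.436  0.169]
top [273. 221. 287. 241.] 0.52 [ 0.53  -0.013  0.169]
scene [245. 127. 265. 170.] 0.72 [ 0.464 -0.384  0.169]
scene [272. 247. 550. 470.] 0.62 [0.573 0.19  0.169]
scene [338. 275. 345. 284.] 0.39 [ 0.552 -0.013  0.169]
[[264.98793749 226.73827732]
 [291.30448248 222.14239253]
 [274.18506139 223.58763141]]
```

All three are hooked; the last TCP put that plate at about y = -73 mm along the rail. I'll back off, close the fingers, and tilt the tool 45° so the hand stays clear of the lid and flap while the tips push.

```bash
python3 -m creep '[[0,0.02,0,0,0,0,0],[0,0.03,0,0,0,0,0],[0,0.03,0,0,0,0,0],[0,0,0,0,0,-8,0],[0,0,0,0,0,-8,0],[0,0,0,0,0,-8,0],[0,0,0,0,0,-8,0],[0,0,0,0,0,-8,0],[0,0,0,0,0,-5,0],[0,0,0,0,0,0,0],[0,0,0,0,0,0,0]]'
python3 - <<'E'
from h import *
m=np.array([.5445,.026]);e=np.array([-.0767,.997])
plan((*(m-.135*e),.153),yawR(-175.6,-45)); print(np.round(ctrl.get_obs()['q'],2))
E
```

```text
t: 32.8
tool_pos: [0.5561, -0.1263, 0.2476]
tool_rot: [-1.835, 1.702, 0.763]
contact_force: [-0.1, -0.3, -0.3]
opening: -0.0001
at [ 0.5561 -0.1263  0.2476] jaw deg -175.6 F [-0.1 -0.3 -0.3] open -0.0001 t 32.8 q6 2.48
shift mm [54.4 -0.4 79.4]
turn deg [ 0.06  0.02 -0.12]
[-0.63  0.17  1.6   0.6   1.89  2.48]
```

```bash
python3 -m creep '[[0,0.0068,0,0.0099,0,0,0],[0,0.0068,0,0.0099,0,0,0],[0,0.0068,0,0.0099,0,0,0],[0,0.0068,0,0.0099,0,0,0],[0,0.0068,0,0.0099,0,0,0],[0,0.0068,0,0.0099,0,0,0],[0,0.0068,0,0.0099,0,0,0],[0,0.0048,0,0.0079,0,0,0],[0,0,0,0,0,0,0],[0,0,0,0,0,0,0]]'
python3 - <<'E'
from h import *
m=np.array([.5445,.026]);e=np.array([-.0767,.997])
plan((*(m+.008*e),.153),yawR(-175.6,-45))
c=calibration('wrist'); im=snap('wrist','w14.png')
E
```

```text
t: 33.8
tool_pos: [0.5552, -0.1089, 0.1574]
tool_rot: [-1.836, 1.7, 0.761]
contact_force: [-1.3, -0.5, -0.5]
opening: -0.0002
at [ 0.5552 -0.1089  0.1574] jaw deg -175.6 F [-1.3 -0.5 -0.5] open -0.0002 t 33.8 q6 2.41
shift mm [-98.2   0.4 104.5]
turn deg [-0.01  0.02 -0.01]
```

```bash
python3 -m creep '[[0,-0.0034,0,0.0037,0,0,0],[0,-0.0034,0,0.0037,0,0,0],[0,-0.0034,0,0.0037,0,0,0],[0,-0.0034,0,0.0037,0,0,0],[0,-0.0034,0,0.0037,0,0,0],[0,-0.0034,0,0.0037,0,0,0],[0,-0.0034,0,0.0036,0,0,0],[0,-0.0034,0,0.0036,0,0,0],[0,-0.0034,0,0.0036,0,0,0],[0,-0.0034,0,0.0036,0,0,0],[0,-0.0034,0,0.0036,0,0,0],[0,-0.0034,0,0.0036,0,0,0]]'
python3 - <<'E'
from h import *
m=np.array([.5445,.026]);e=np.array([-.0767,.997])
plan((*(m+.008*e),.153),yawR(-175.6,-45))
snap('scene','s15.png')
for r in models.search_frame('scene','basket0_grip'): print(np.round(r['extent']),round(r['conf'],2))
E
```

```text
t: 35.05
tool_pos: [0.5509, -0.0493, 0.1559]
tool_rot: [-1.836, 1.701, 0.759]
contact_force: [0.4, -3.3, 3.1]
opening: -0.0001
at [ 0.5509 -0.0493  0.1559] jaw deg -175.6 F [ 0.4 -3.3  3.1] open -0.0001 t 35.0 q6 2.46
shift mm [-57.1   0.7  61.1]
turn deg [-0.06 -0.03  0.01]
[324. 144. 339. 184.] 0.58
```

```bash
python3 -m creep '[[0,-0.0035,0,0.0037,0,0,0],[0,-0.0035,0,0.0037,0,0,0],[0,-0.0035,0,0.0037,0,0,0],[0,-0.0035,0,0.0037,0,0,0],[0,-0.0035,0,0.0037,0,0,0],[0,-0.0035,0,0.0037,0,0,0],[0,-0.0035,0,0.0037,0,0,0],[0,-0.0035,0,0.0037,0,0,0],[0,-0.0035,0,0.0037,0,0,0],[0,-0.0035,0,0.0037,0,0,0]]'
python3 - <<'E'
from h import *
m=np.array([.5445,.026]);e=np.array([-.0767,.997])
plan((*(m+.008*e),.153),yawR(-175.6,-45))
E
```

```text
t: 36.15
tool_pos: [0.5467, 0.0019, 0.1539]
tool_rot: [-1.836, 1.701, 0.761]
contact_force: [-0.1, -4.8, 2.2]
opening: -0.0001
at [0.5467 0.0019 0.1539] jaw deg -175.6 F [-0.1 -4.8  2.2] open -0.0001 t 36.1 q6 2.51
shift mm [-22.1   0.3  23.4]
turn deg [-0.01  0.   -0.01]
```

```bash
python3 -m creep '[[0,-0.0035,0,0.0036,0,0,0],[0,-0.0035,0,0.0036,0,0,0],[0,-0.0035,0,0.0036,0,0,0],[0,-0.003,0,0.0031,0,0,0],[0,-0.003,0,0.0031,0,0,0],[0,-0.002,0,0.0021,0,0,0],[0,-0.002,0,0.0021,0,0,0],[0,-0.001,0,0.0011,0,0,0],[0,-0.0006,0,0.0006,0,0,0],[0,0,0,0,0,0,0],[0,0,0,0,0,0,0]]'
python3 - <<'E'
from h import *
m=np.array([.5445,.026]);e=np.array([-.0767,.997])
plan((*(m-.05*e),.153),yawR(-175.6,-45))
snap('wrist','w16.png'); snap('scene','s16.png'); snap('top','t16.png')
E
```

```text
t: 37.25
tool_pos: [0.5441, 0.0333, 0.1531]
tool_rot: [-1.836, 1.701, 0.761]
contact_force: [0.9, -3.2, 1.5]
opening: -0.0004
at [0.5441 0.0333 0.1531] jaw deg -175.6 F [ 0.9 -3.2  1.5] open -0.0004 t 37.2 q6 2.54
shift mm [ 40.6   0.2 -40.5]
turn deg [ 0.    0.02 -0.03]
```

The row is past the mark with margin, and the push force stayed at 5 N or less. I'll back off and verify with cameras.

```bash
python3 -m creep '[[0,0.002,0,-0.002,0,0,0],[0,0.004,0,-0.004,0,0,0],[0,0.01,0,-0.01,0,0,0],[0,0.02,0,-0.02,0,0,0],[0,0.025,0,-0.025,0,0,0],[0,0.025,0,-0.025,0,0,0],[0,0.0,0,-0.035,0,0,0],[0,-0.015,0,-0.035,0,0,0],[0,-0.03,0,-0.035,0,0,0],[0,0,0,0,0,0,0]]'
python3 - <<'E'
from h import *
o=ctrl.get_obs();R=Ro.from_rotvec(o['tool_rot']).as_matrix()
p=snap('scene','s17.png'); c=calibration('scene')
# rectify a vertical slice along the rail: sample plane x_d=0, y -180..200, z .02...25? -> look for white plates at z .145-.169
m=np.array([.5445,.026]);e=np.array([-.0767,.997])
for nm,im,c in(('scene',p,c),('top',snap('top','t17.png'),calibration('top'))):
    g=cv2.cvtColor(im,cv2.COLOR_RGB2GRAY)
    for z in(.157,.169,.12):
        s=[]
        for y in np.arange(-.17,.19,.005):
            u,v=proj(c,[*(m+y*e),z])[0]; s.append(g[int(round(v)),int(round(u))])
        print(nm,z,' '.join(map(str,s)))
E
```

```text
t: 38.4
tool_pos: [0.5593, -0.1337, 0.2666]
tool_rot: [-1.839, 1.699, 0.744]
contact_force: [1.2, -0.2, 0.8]
opening: 0.0002
scene 0.157 152 124 150 134 115 33 41 53 66 37 152 207 240 241 241 240 241 239 239 240 238 237 234 236 237 237 239 161 164 206 206 196 182 166 172 152 157 202 184 206 190 171 192 176 191 177 164 185 162 187 170 157 173 152 146 154 144 139 147 136 145 194 203 198 195 198 206 196 201 204 202 196
scene 0.169 149 148 119 156 159 132 25 24 21 27 15 149 207 239 241 240 241 240 239 239 240 239 238 237 239 239 239 186 149 187 212 207 204 202 184 177 164 219 234 235 234 234 230 236 233 217 231 230 231 233 227 232 230 204 224 229 221 230 225 215 230 197 176 178 175 178 169 175 178 175 173 178
scene 0.12 65 130 130 153 143 145 105 140 160 162 164 171 156 199 172 158 172 153 200 169 179 168 171 139 140 134 157 167 178 148 149 145 144 139 130 140 150 140 157 147 152 145 120 129 167 170 160 154 147 145 122 137 177 159 161 150 152 161 126 154 170 164 173 177 175 174 180 173 175 177 174 172
top 0.157 113 119 230 252 250 248 245 240 234 226 248 245 241 235 228 224 247 243 235 228 224 212 244 239 232 224 213 199 191 232 224 215 197 160 89 164 232 255 255 255 255 255 255 255 255 255 255 255 255 255 255 255 254 254 255 255 255 255 255 255 254 205 191 189 195 203 247 253 188 190 184 198
top 0.169 77 104 230 230 225 225 217 218 234 226 219 217 218 225 220 224 217 221 206 220 222 212 199 190 178 167 166 199 191 184 172 83 167 168 128 160 239 255 255 255 255 255 255 255 236 254 255 255 255 255 254 253 242 255 254 254 251 252 252 255 242 221 220 223 222 169 253 227 221 220 221 221
top 0.12 129 129 234 249 251 252 253 245 248 250 252 252 253 253 250 251 252 253 253 253 250 251 252 253 253 253 253 252 252 253 253 253 253 253 88 217 247 220 228 241 233 230 223 229 240 242 249 206 217 232 244 248 246 192 242 248 246 248 252 254 249 251 252 251 249 246 243 237 253 251 247 244
```

Sampling along the rail at plate height shows three 40 mm plates spanning y = 12 to 132 mm, with the dark mark at y = 0 (index 34), so all are past it. Next I'll estimate the lid angle by fitting the ledge outline in both images.

```bash
cat > lid.py <<'E'
from h import *
m=np.array([.5445,.026,0]);X=np.array([.997,.0767,0]);Y=np.array([-.0767,.997,0]);Z=np.array([0,0,1.])
def pt(r,h,y,th):
    r,h,y=np.broadcast_arrays(r,h,y)
    x=.083-r*np.cos(th)+h*np.sin(th); z=.185+r*np.sin(th)+h*np.cos(th)
    return m+x[...,None]*X+y[...,None]*Y+z[...,None]*Z
def fit(ims):
    out=[]
    G=[(cv2.cvtColor(im,cv2.COLOR_RGB2GRAY).astype(float),c) for im,c in ims]
    rr,ss=np.meshgrid(np.linspace(-.010,.010,7),np.linspace(-.052,.052,27))
    def mean(g,c,r,y,th):
        p=proj(c,pt(r,.012,y,th).reshape(-1,3)).astype(np.float32)
        return cv2.remap(g.astype(np.float32),p[:,:1],p[:,1:],cv2.INTER_LINEAR).ravel()
    for th in np.arange(.8,1.08,.01):
        for y0 in np.arange(.09,.165,.005):
            s=[]
            for g,c in G:
                i=mean(g,c,.182+rr,y0+ss,th)
                o=np.r_[mean(g,c,.202+0*ss[:,0],y0+ss[:,0],th),mean(g,c,.182+rr[0],y0-.062,th),mean(g,c,.182+rr[0],y0+.062,th)]
                b=mean(g,c,.162+0*ss[:,0],y0+ss[:,0],th)
                s.append(i.mean()-i.std()-.6*o.mean()-.4*b.mean())
            out.append((sum(s),*np.round(s,0),round(th,2),round(y0,3)))
    return sorted(out)[::-1][:6]
E
python3 - <<'E'
from lid import *
S=cv2.imread('pics/s17.png')[:,:,::-1].copy();T=cv2.imread('pics/t17.png')[:,:,::-1].copy()
cs,ct=calibration('scene'),calibration('top')
for q in([(S,cs)],[(T,ct)],[(S,cs),(T,ct)]): print(*fit(q),sep='\n')
snap('scene','s18.png'); print(models.search_frame('scene','lid_handle')[:2])
for th in(.88,.94,1.0):
  print(th,proj(cs,pt([.195,.195],.006,[.004,.245],th)).round(),proj(ct,pt([.195,.195],.006,[.004,.245],th)).round(),pt(.182,.012,.124,th).round(3))
E
```

```text
(np.float32(4.4532204), np.float32(4.0), np.float64(0.96), np.float64(0.13))
(np.float32(2.3642502), np.float32(2.0), np.float64(0.95), np.float64(0.13))
(np.float32(2.184475), np.float32(2.0), np.float64(0.97), np.float64(0.13))
(np.float32(1.4655533), np.float32(1.0), np.float64(0.96), np.float64(0.125))
(np.float32(0.50006866), np.float32(1.0), np.float64(0.95), np.float64(0.125))
(np.float32(-1.1850853), np.float32(-1.0), np.float64(0.94), np.float64(0.13))
(np.float32(59.431705), np.float32(59.0), np.float64(0.92), np.float64(0.125))
(np.float32(52.22318), np.float32(52.0), np.float64(0.93), np.float64(0.125))
(np.float32(49.830723), np.float32(50.0), np.float64(0.92), np.float64(0.13))
(np.float32(48.972626), np.float32(49.0), np.float64(0.92), np.float64(0.12))
(np.float32(46.89578), np.float32(47.0), np.float64(0.93), np.float64(0.13))
(np.float32(44.75166), np.float32(45.0), np.float64(0.93), np.float64(0.12))
(np.float32(54.947), np.float32(-4.0), np.float32(59.0), np.float64(0.92), np.float64(0.125))
(np.float32(48.32184), np.float32(-4.0), np.float32(52.0), np.float64(0.93), np.float64(0.125))
(np.float32(42.29207), np.float32(-8.0), np.float32(50.0), np.float64(0.92), np.float64(0.13))
(np.float32(42.01381), np.float32(-5.0), np.float32(47.0), np.float64(0.93), np.float64(0.13))
(np.float32(36.21581), np.float32(-13.0), np.float32(49.0), np.float64(0.92), np.float64(0.12))
(np.float32(33.720566), np.float32(-4.0), np.float32(37.0), np.float64(0.91), np.float64(0.125))
[{'extent': [328.2, 244.9, 488.3, 405.2], 'conf': 0.88}, {'extent': [212.8, 310.6, 232.5, 331.4], 'conf': 0.74}]
0.88 [[379. 233.]
 [498. 321.]] [[253. 230.]
 [136. 239.]] [0.511 0.148 0.333]
0.94 [[376. 235.]
 [495. 324.]] [[252. 225.]
 [135. 234.]] [0.52  0.149 0.339]
1.0 [[372. 236.]
 [493. 327.]] [[252. 220.]
 [133. 229.]] [0.53  0.149 0.345]
```

The lid angle is about 0.93 with the ledge's middle at y ≈ 125 mm, so its top is near (0.519, 0.149, 0.338). I'll untilt, rise, turn the narrow side across the ledge, and go above the lid.

```bash
python3 -m creep '[[0,0,0,0,0,8,0],[0,0,0,0,0,8,0],[0,0,0,0,0,8,0],[0,0,0,0,0,8,0],[0,0,0,0,0,8,0],[0,0,0,0,0,5,0],[0,0,0,-0.04,0,0,-8],[0,0,0,-0.04,0,0,-8],[0,0,0,-0.04,0,0,-8],[0,0,0,-0.03,0,0,-8],[0,0,0,0,0,0,-8],[0,0,0,0,0,0,-8],[0,0,0,0,0,0,-8],[0,0,0,0,0,0,-8],[0,0,0,0,0,0,-8],[0,0,0,0,0,0,-8],[0,0,0,0,0,0,-8],[0,0,0,0,0,0,-2],[0,0,0,0,0,0,0]]'
python3 - <<'E'
from lid import *
plan(pt(.182,.012,.125,.93)+[.012,.001,.05],yawR(-85.6))
E
```

```text
t: 40.5
tool_pos: [0.5565, -0.1302, 0.407]
tool_rot: [-3.138, -0.12, 0.006]
contact_force: [0.0, 0.2, -0.8]
opening: 0.0003
at [ 0.5565 -0.1302  0.407 ] jaw deg -85.6 F [ 0.   0.2 -0.8] open 0.0003 t 40.5 q6 1.13
shift mm [  -4.1 -281.7   19.4]
turn deg [-0.1   0.21 -0.01]
```

```bash
python3 -m creep '[[0,0,-0.02,0,0,0,0],[0,0,-0.03,0,0,0,0],[0,0,-0.035,0,0,0,0],[0,0,-0.035,0,0,0,0],[0,0,-0.035,0,0,0,0],[0,0,-0.035,0,0,0,0],[0,0,-0.035,0,0,0,0],[0,0,-0.03,0,0,0,0],[0,-0.004,-0.02,0,0,0,0],[0,0,-0.007,0,0,0,0],[0,0,0,0,0,0,0],[0,0,0,0,0,0,0]]'
python3 - <<'E'
from lid import *
f=lambda t: np.array([83-182*np.cos(t)+23*np.sin(t),185+182*np.sin(t)+12*np.cos(t)])
ts=[1.05,.98,.93]+list(np.arange(.86,-.01,-.0717))
P=[f(t) for t in ts]
plan(pt(.182,.012,.125,1.05)+.011*np.sin(1.05)*X,yawR(-85.6))
for a,b,t in zip(P,P[1:],ts[1:]): print(round(t,3),np.round(b,1),'tool x',round(b[0]-a[0],1),'z',round(a[1]-b[1],1))
E
```

```text
t: 41.7
tool_pos: [0.5314, 0.1498, 0.4088]
tool_rot: [3.139, 0.119, -0.001]
contact_force: [-0.2, 0.7, -0.3]
opening: -0.0
at [0.5314 0.1498 0.4088] jaw deg -85.7 F [-0.2  0.7 -0.3] open -0.0 t 41.7 q6 1.64
shift mm [16.  -0.6 60. ]
turn deg [ 0.03  0.06 -0.07]
0.98 [  0.7 342.8] tool x -11.7 z 6.0
0.93 [ -7.4 338.1] tool x -8.1 z 4.8
0.86 [-18.3 330.8] tool x -10.9 z 7.3
0.788 [-29.  322.5] tool x -10.7 z 8.2
0.717 [-39.1 313.6] tool x -10.1 z 8.9
0.645 [-48.6 304. ] tool x -9.5 z 9.6
0.573 [-57.4 293.8] tool x -8.8 z 10.2
0.502 [-65.5 283. ] tool x -8.1 z 10.8
0.43 [-72.9 271.7] tool x -7.3 z 11.3
0.358 [-79.4 260. ] tool x -6.5 z 11.7
0.286 [-85.1 247.9] tool x -5.7 z 12.1
0.215 [-89.9 235.5] tool x -4.8 z 12.4
0.143 [-93.9 222.8] tool x -3.9 z 12.7
0.071 [-96.9 209.9] tool x -3.0 z 12.9
-0.0 [-99.  196.9] tool x -2.1 z 13.0
```

```bash
python3 -m creep '[[0,0.006,0,0.02,0,0,0],[0,0.005,0,0.02,0,0,0],[0,0.005,0,0.02,0,0,0],[0,0,0,0,0,0,0],[0,-0.0058,0,0.003,0,0,0],[0,-0.0058,0,0.003,0,0,0],[0,-0.004,0,0.0024,0,0,0],[0,-0.004,0,0.0024,0,0,0],[0,-0.0055,0,0.0036,0,0,0],[0,-0.0055,0,0.0037,0,0,0],[0,-0.0053,0,0.0041,0,0,0],[0,-0.0053,0,0.0041,0,0,0]]'
python3 -m creep '[[0,-0.005,0,0.0044,0,0,0],[0,-0.005,0,0.0045,0,0,0],[0,-0.0048,0,0.0048,0,0,0],[0,-0.0047,0,0.0048,0,0,0],[0,-0.0044,0,0.0051,0,0,0],[0,-0.0044,0,0.0051,0,0,0]]'
python3 - <<'E'
from lid import *
o=ctrl.get_obs();d=np.array(o['tool_pos'])-m; print('dryer',d@X,d@Y,d[2])
S=get_image('scene'); T=get_image('top')
import lid
G=[(S,calibration('scene'))]
snap('scene','s19.png'); print([ (r['extent'],r['conf']) for r in models.search_frame('scene','lid_handle')[:2]])
cs=calibration('scene')
for th in(.5,.6,.7,.93): q=proj(cs,pt([.19,.19,0,0],.006,[.004,.245,.004,.245],th)); print(th,q.min(0).round(),q.max(0).round())
E
```

```text
t: 42.9
tool_pos: [0.5056, 0.1486, 0.3228]
tool_rot: [-3.139, -0.12, 0.0]
contact_force: [0.4, -0.1, 1.8]
opening: -0.0001
t: 43.5
tool_pos: [0.4776, 0.1465, 0.2938]
tool_rot: [-3.139, -0.12, 0.0]
contact_force: [1.7, -0.6, 0.2]
opening: 0.0
dryer -0.05750481744247282 0.12523016597179182 0.29382541323130545
[([327.8, 238.6, 493.9, 405.1], 0.65)]
0.5 [330. 234.] [503. 405.]
0.6 [330. 234.] [502. 405.]
0.7 [330. 233.] [501. 405.]
0.93 [329. 237.] [494. 406.]
```

```bash
sed -i 's/np.arange(.8,1.08,.01)/TH/; s/^def fit/TH=np.arange(.4,1.05,.02)\ndef fit/; s/np.arange(.09,.165,.005)/[.125]/' lid.py
python3 - <<'E'
from lid import *
snap('top','t19.png')
for f,n in(('s19','scene'),('t19','top')):
    print(n,*[(x[-2],round(float(x[0]))) for x in fit([(cv2.imread(f'pics/{f}.png')[:,:,::-1].copy(),calibration(n))])])
A=cv2.imread('pics/s19.png').astype(int);B=cv2.imread('pics/s17.png').astype(int)
cs=calibration('scene')
for th in(.93,.58):
  for y in(.02,.05,.08,.17,.2,.23):
    u,v=proj(cs,pt(.188,.004,y,th)).round().astype(int)[0]; print(th,y,(u,v),B[v,u].tolist(),A[v,u].tolist())
E
```

```text
scene (np.float64(0.68), -11) (np.float64(0.66), -11) (np.float64(0.7), -14) (np.float64(0.64), -14) (np.float64(0.62), -17) (np.float64(0.6), -21)
top (np.float64(0.7), -47) (np.float64(0.48), -49) (np.float64(0.72), -50) (np.float64(0.5), -51) (np.float64(0.84), -52) (np.float64(0.74), -56)
0.93 0.02 (np.int64(382), np.int64(243)) [19, 14, 19] [224, 233, 234]
0.93 0.05 (np.int64(396), np.int64(253)) [170, 251, 254] [228, 232, 234]
0.93 0.08 (np.int64(410), np.int64(264)) [244, 249, 250] [202, 215, 217]
0.93 0.17 (np.int64(455), np.int64(297)) [249, 254, 254] [202, 215, 216]
0.93 0.2 (np.int64(470), np.int64(308)) [20, 17, 18] [212, 225, 225]
0.93 0.23 (np.int64(486), np.int64(320)) [20, 19, 16] [210, 226, 225]
0.58 0.02 (np.int64(396), np.int64(240)) [162, 250, 254] [180, 253, 254]
0.58 0.05 (np.int64(409), np.int64(250)) [169, 251, 254] [178, 253, 255]
0.58 0.08 (np.int64(423), np.int64(260)) [165, 250, 254] [197, 210, 211]
0.58 0.17 (np.int64(465), np.int64(291)) [17, 16, 20] [223, 233, 232]
0.58 0.2 (np.int64(480), np.int64(301)) [20, 18, 20] [14, 16, 18]
0.58 0.23 (np.int64(494), np.int64(312)) [29, 25, 26] [31, 33, 35]
```

The lid is moving with the finger (fit about 0.67 rad) at low force. I'll continue along the arc.

```bash
python3 -m creep '[[0,-0.004,0,0.0054,0,0,0],[0,-0.004,0,0.0054,0,0,0],[0,-0.0037,0,0.0056,0,0,0],[0,-0.0036,0,0.0057,0,0,0],[0,-0.0033,0,0.0058,0,0,0],[0,-0.0032,0,0.0059,0,0,0],[0,-0.0029,0,0.006,0,0,0],[0,-0.0028,0,0.0061,0,0,0]]'
python3 -m creep '[[0,-0.0024,0,0.0062,0,0,0],[0,-0.0024,0,0.0062,0,0,0],[0,-0.002,0,0.0063,0,0,0],[0,-0.0019,0,0.0064,0,0,0]]'
python3 - <<'E'
import lid; from lid import *
lid.TH=np.arange(0,.8,.02)
snap('top','t20.png');snap('scene','s20.png')
for f,n in(('s20','scene'),('t20','top')):
    print(n,*[(x[-2],round(float(x[0]))) for x in fit([(cv2.imread(f'pics/{f}.png')[:,:,::-1].copy(),calibration(n))])])
o=ctrl.get_obs();d=np.array(o['tool_pos'])-m; print('dryer',d@X,d@Y,d[2])
E
```

```text
t: 44.55
tool_pos: [0.4502, 0.1443, 0.248]
tool_rot: [3.139, 0.12, -0.0]
contact_force: [0.5, 0.3, 0.8]
opening: 0.0
t: 44.95
tool_pos: [0.4417, 0.1436, 0.2229]
tool_rot: [-3.139, -0.12, 0.0]
contact_force: [0.5, -0.3, 0.1]
opening: 0.0002
scene (np.float64(0.12), 14) (np.float64(0.1), 13) (np.float64(0.14), 10) (np.float64(0.08), 5) (np.float64(0.16), 3) (np.float64(0.18), -7)
top (np.float64(0.0), -42) (np.float64(0.02), -44) (np.float64(0.04), -46) (np.float64(0.06), -48) (np.float64(0.16), -48) (np.float64(0.14), -48)
dryer -0.09428423243090191 0.12512861342520257 0.22189647954490663
```

The fit reads 0.12, as planned. Now I'll press past the catch.

```bash
python3 -m creep '[[0,-0.0015,0,0.006,0,0,0],[0,-0.0015,0,0.006,0,0,0],[0,-0.001,0,0.004,0,0,0]]' | tail -2
python3 -m creep '[[0,0,0,0.003,0,0,0],[0,0,0,0.003,0,0,0]]' | tail -4
python3 -m creep '[[0,0,0,0.003,0,0,0],[0,0,0,0.002,0,0,0]]' | tail -4
```

```text
contact_force: [-2.4, -0.8, 15.9]
opening: 0.0001
tool_pos: [0.4384, 0.1434, 0.2057]
tool_rot: [3.139, 0.12, 0.003]
contact_force: [-8.2, -2.3, 13.8]
opening: -0.0001
tool_pos: [0.4381, 0.1434, 0.1968]
tool_rot: [-3.139, -0.12, -0.002]
contact_force: [0.0, 0.1, 15.4]
opening: -0.0002
```

```bash
python3 -m creep '[[0,0,0,0.002,0,0,0],[0,0,0,0.001,0,0,0],[0,0,0,0,0,0,0]]' | tail -4
python3 -m creep '[[0,0,0,-0.006,0,0,0],[0,0,0,-0.02,0,0,0],[0,0,0,-0.04,0,0,0],[0,0.0,0,-0.04,0,0,0],[0,-0.03,0,-0.04,0,0,0],[0,-0.03,0,0,0,0,0],[0,0,0,0,0,0,0]]' | tail -4
python3 - <<'E'
import lid; from lid import *
lid.TH=np.arange(-.06,.3,.01)
T=snap('top','t21.png');S=snap('scene','s21.png')
for im,n in((S,'scene'),(T,'top')):
    print(n,*[(round(x[-2],2),round(float(x[0]))) for x in fit([(im,calibration(n))])])
    g=cv2.cvtColor(im,cv2.COLOR_RGB2GRAY)
    print([int(g[int(round(v)),int(round(u))]) for u,v in [proj(calibration(n),m+y*Y+[0,0,.169])[0] for y in np.arange(-.03,.15,.005)]])
for n in('top','scene'):
    for r in models.search_frame(n,'ink_a'): 
        e=r['extent']; print(n,'ink',np.round(e),round(r['conf'],2))
    for r in models.search_frame(n,'basket0_grip'): print(n,'grip',np.round(r['extent']),round(r['conf'],2))
E
```

```text
tool_pos: [0.4382, 0.1434, 0.1968]
tool_rot: [3.139, 0.12, 0.001]
contact_force: [-8.5, -1.2, 17.0]
opening: 0.0
tool_pos: [0.377, 0.1389, 0.3411]
tool_rot: [-3.139, -0.121, -0.006]
contact_force: [-1.0, 0.5, 0.2]
opening: 0.0
scene (np.float64(0.03), 71) (np.float64(0.02), 71) (np.float64(0.01), 69) (np.float64(0.0), 68) (np.float64(-0.01), 67) (np.float64(0.04), 66)
[228, 227, 228, 229, 240, 230, 229, 223, 212, 227, 228, 227, 230, 227, 226, 222, 220, 218, 223, 222, 226, 228, 225, 226, 225, 205, 188, 195, 201, 213, 219, 222, 229, 210, 224, 226]
top (np.float64(-0.01), -12) (np.float64(0.0), -12) (np.float64(-0.02), -12) (np.float64(0.01), -12) (np.float64(-0.03), -13) (np.float64(0.02), -13)
[138, 141, 142, 68, 139, 250, 210, 224, 237, 240, 239, 238, 239, 241, 239, 239, 221, 231, 240, 238, 239, 239, 239, 240, 227, 213, 219, 220, 234, 236, 238, 240, 236, 239, 239, 240]
top ink [320. 297. 330. 307.] 0.62
top ink [341. 143. 348. 158.] 0.45
top grip [448. 270. 474. 291.] 0.82
top grip [386. 317. 400. 336.] 0.55
scene ink [214. 310. 230. 334.] 0.82
scene ink [359. 211. 374. 241.] 0.79
scene ink [486. 303. 509. 332.] 0.63
scene grip [324. 146. 339. 186.] 0.78
scene grip [245. 125. 262. 168.] 0.58
```

```bash
for i in 1 2 3; do python3 -m creep '[[0,0,0,0,0,0,0],[0,0,0,0,0,0,0],[0,0,0,0,0,0,0],[0,0,0,0,0,0,0],[0,0,0,0,0,0,0],[0,0,0,0,0,0,0],[0,0,0,0,0,0,0],[0,0,0,0,0,0,0],[0,0,0,0,0,0,0],[0,0,0,0,0,0,0],[0,0,0,0,0,0,0],[0,0,0,0,0,0,0],[0,0,0,0,0,0,0],[0,0,0,0,0,0,0],[0,0,0,0,0,0,0],[0,0,0,0,0,0,0],[0,0,0,0,0,0,0],[0,0,0,0,0,0,0],[0,0,0,0,0,0,0],[0,0,0,0,0,0,0]]' | grep -E '^t|force'; done
python3 - <<'E'
import lid; from lid import *
T=snap('top','t22.png');S=snap('scene','s22.png')
for a,b,k in((T,'t21','top'),(S,'s21','scene')):
    d=np.abs(a.astype(int)-cv2.imread(f'pics/{b}.png')[:,:,::-1].astype(int)).max(2); c=calibration(k)
    p=proj(c,[m+y*Y+[0,0,z] for y in(0,.14) for z in(.04,.17)]); u0,v0=p.min(0).astype(int)-8; u1,v1=p.max(0).astype(int)+8
    print(k,'changed px in basket zone',(d[v0:v1,u0:u1]>60).sum(),'of',d[v0:v1,u0:u1].size)
lid.TH=np.arange(-.06,.3,.01); print(fit([(S,calibration('scene'))])[:2])
from station import finish_job
finish_job()
E
```

```text
t: 49.05
tool_pos: [0.3781, 0.1387, 0.3394]
tool_rot: [3.139, 0.12, 0.0]
contact_force: [0.4, -0.3, 0.3]
t: 51.05
tool_pos: [0.378, 0.1387, 0.3394]
tool_rot: [3.139, 0.12, -0.0]
contact_force: [-0.1, -0.6, 0.2]
t: 53.05
tool_pos: [0.378, 0.1387, 0.3394]
tool_rot: [3.139, 0.12, -0.0]
contact_force: [0.3, 0.2, -0.3]
top changed px in basket zone 0 of 2268
scene changed px in basket zone 0 of 6460
[(np.float32(70.74497), np.float32(71.0), np.float64(0.03), 0.125), (np.float32(70.6739), np.float32(71.0), np.float64(0.02), 0.125)]
the job is handed in; nothing more can be done
```

I hooked the three white baskets onto the loading end one by one, each sliding the row along. I then pushed the row past the mark with tilted, shut fingers, pressed the lid shut and handed the job in at about 53 s. The blue and orange look-alikes were left alone.

**Baskets:** Just before the lid was shut, both cameras showed three 40 mm plates from about 12 to 132 mm past the mark. Over the last 6 s nothing changed in the basket area of either camera, so they hang still.

**Lid:** The press met about 16 N near the catch. The tip then stopped at 0.1968 m, where the shut ledge should be, and more force did not move it. After I backed off, the top camera put the lid at about 0. The scene camera's best fit was 0.02–0.03, but 0 scored almost the same, so that camera alone would not rule out a reading at the 0.03 limit.

**Ink bottles:** The scene camera found all three where they started, with upright outlines. The top camera found only two of them.

**Limits:** I had used all 16 viewable pictures before hooking the third basket. The last hooking, the push and the lid were therefore checked only by force, position and pixel readings. One early row was typed in mm instead of m, but the speed cap limited it and it did no harm.

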